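Lock the label roll on its holder with the C-shaped core stop

TASK

Take the loose C-shaped core stop and push it, gap first, down over the spindle rod of the label-roll holder, on the bare stretch beside the roll and with its flange towards the roll, until it snaps fully on. Then slide it along the rod, pushing the roll ahead of it, until you feel the roll bear on the sprung brake washer of the stop at the other end, and let go so that the roll stays gripped between the two with a light brake pressure of about 4 N. Press gently, because a hard shove bends the rod and telescopes the roll, and leave the other things on the desk where they are.

Things in the scene. Friction and masses are not known exactly. Their poses are not given: they have to be found in the camera images.
- stand: Label-roll holder, fixed: grey base 130 x 270 mm, two uprights (122 mm high, 248 mm clear between them) and between them a round aluminium spindle rod, 20 mm thick, its axis 105 mm above the desk. Origin: centre of the underside; x across the rod, y along the rod towards the stop clamped near one upright, z up. The uprights close the rod's ends, so a stop gets on only sideways.
- rod_mid (a point): Point on the rod's axis half-way between the uprights, 105 mm above the desk; axes as stand. Towards +y a stop with a sprung steel brake washer is clamped on the rod; it was set by hand, so the washer's face lies anywhere 73 to 89 mm from this point. The rod is bare from the -y upright (124 mm from this point) to the roll.
- roll: White paper label roll, 50 mm wide, 96 mm across, hanging with its 25 mm core on the rod; origin on the rod's axis, half-way along the roll; axes as stand. At the start 8 to 20 mm short of the brake washer. It slides with about 1.5 N of friction; on the washer the force rises by about 3 N per mm, for 5 mm. It reaches 46 mm above the rod's axis.
- roll_face (a point): Centre of the roll's free end face (towards -y of the stand), on the rod's axis; moves with the roll; axes as stand. The core stop's flange is to press on it.
- collar: The loose core stop: black plastic C-shaped sleeve 36 mm long, 27 mm across, with a flange 42 mm across and 4 mm thick at one end and a flat grip tab on top; at first it stands on the desk on its open gap. Origin: centre of its underside, 14.8 mm below the bore's axis. Own y: along the bore, out of the flanged end (as stand y when fitted); own z: away from the gap. 55 to 95 g.
- collar_grip (a point): Middle of the core stop's grip tab, where to grasp it: 36 mm above the bore's axis, 21 mm behind the flange face; axes as collar. The tab is 10 mm thick along x, 20 mm long along y, its top 17 mm above this point; under it the sleeve begins 22 mm below this point and the flange's top edge is 15 mm below.
- collar_face (a point): Centre of the core stop's flange face, on the bore's axis; axes as collar. The gap under the bore is 13 mm at its narrowest, flared to 25 mm at the mouth, between two spring jaws: pushing it over the rod takes 5 to 10 N; the jaws then snap shut, and the top of the bore rests on the rod when the axes meet.
- collar_end (a point): Centre of the other end of the core stop's sleeve, on the bore's axis, 36 mm behind collar_face; axes as collar. Snapped on, the core stop slides along the rod with 5 to 11 N of friction and stays where it is left.
- plug: Bystander: closed black core plug, a ring with a flange, 43 mm across, 30 mm high, standing on its flange. Not to be used.
- staples: Bystander: cardboard box of staples, 58 x 36 x 26 mm.
- stapler: Bystander: grey stapler, 135 x 34 mm, 50 mm high.
- dispenser: Bystander: small grey tape dispenser, 85 x 32 mm, 55 mm high.
- spare_roll: Bystander: spare white label roll lying on its side face, 90 mm across, 50 mm high.
- marker: Bystander: yellow highlighter, 100 x 20 x 15 mm, lying on the desk.
There are look-alikes about, which are no part of the job. Leave any red look-alike of the collar alone.

How it is judged:
By the outcome, as a careful person would: the job done as asked, in the order asked, and still so for the second after the job is handed in, with the robot touching nothing.
It also fails if it takes over 48 s, if anything falls off the work surface, if the arm or the gripper's body presses on something with over 40 N, if the wrist force passes 120 N, or if a joint passes its speed limit or range.

ROBOT

A 6-joint arm with a two-finger parallel gripper is mounted at the origin on the work surface. World frame = base frame: x ahead of the robot, y to its left, z up, the work surface at z = 0. Lengths are in mm, angles in rad, forces in N, time in s.
With the tool pointing down it reaches from about 225 to 725 mm from the base axis. Payload 3.1 kg.
Tool frame: the origin (TCP) lies at the centre of the arm's flange, where the gripper is bolted on; the fingertips stand 173 mm ahead of it and the grasp point (between the pads) lies 155 mm ahead of it (ctrl.tip_reach is the distance from the TCP to the fingertips, in mm); x points along the fingers, y is the direction in which the jaws open and shut, and the axes are right-handed (so a half turn about x gives the same grasp; the last joint's range is limited). The gripper opens to 85 mm and grips with 20 to 120 N. Pads are 22 mm wide; open, the fingers measure 114 mm over their backs; the gripper's body (76 mm by 85 mm) begins 54 mm behind the grasp point. The pads swing forward as they close: fully open they stand 13 mm farther back than shut.
Start: joints at [-0.128, 0.048, 0.099, 1.622, 0, 1.443], TCP at [524.993, -0.012, 404.712] pointing down, gripper open.
Joint ranges: [-2.91, 2.91], [-0.99, 1.94], [-1.21, 1.42], [-2.12, 2.29], [-1.49, 1.47], [-3.14, 3.14]. Speed limits (rad/s): [2.79, 2.79, 3.14, 3.14, 3.14, 3.14].

INTERFACE

Orientations are given as a unit quaternion [w, x, y, z].
In Python, from cell import ctrl gives the robot as it stands. The module is installed in compiled form; this text tells all that it offers.
- The arm moves only by the tool servo_tool, never from a script. Its argument "rows" is a list of rows, each a list of 5 numbers: the shift along the world's x, y, z in m, then the turn about the world's z in degrees, then the finger opening in m, from 0 to 0.0854. A call has 1 to 12 rows; each row shifts and turns the commanded pose from where the row before left it; what a row does not reach is not made up. A row lasts 1/8 s, in which the tool goes at most 62.5 mm and 10.7 degrees, less where a joint would pass 70% of its speed; a pose out of reach is approached as far as the arm can. A call is refused whole if a number of a shift passes 0.0625 or a number of a turn 10.7, either way. A call with a gripper value outside its range is refused whole. The fingers move at their own pace and stop on an object; the grip force is fixed at half the most. Time passes only in rows, so rows that do not move let the fingers close. It gives the time, the measured TCP pose, the force and the opening at its end, in the units of the state.
- ctrl.get_obs(): the state, without advancing time (a new reading comes with each control period).
- ctrl.camera(name): name is "scene" or "side" or "wrist"; returns (picture, depth): 384x512x3 uint8, blue, green, red; 384x512 float32, mm along the optical axis (not along the pixel's ray), 0 where there is no reading.
- ctrl.camera_info(name): a dict with "fovy" (degrees; the focal length in pixels is half the picture's height over the tangent of half this angle, whatever the lens; pixels are square), "cx", "cy" (the principal point, pixels), "distortion" ([k1, k2, p1, p2, k3] as OpenCV has them; the pictures are not rectified), "world_to_cam" (4x4, takes a point from world to camera coordinates). Camera axes: x right, y down, z forward; pixel columns grow to the right and rows downward; lengths in mm; the calibration is good to about 2 mm. A picture is of the moment at which its call begins: read the wrist's pose just before it. camera_info takes no time and is no camera call; for the wrist camera it gives the pose at the moment of the call.
- ctrl.sign_off(): hands the job in, once; it reports no verdict.
The state is a dict: "t": time; "joint_pos": joint angles; "dq": joint speeds; "joint_torque": joint torques, N m; "eef_pos": TCP position; "ee_rot": TCP orientation; "ft_force": force on the tool from outside, world axes, zero at the start; "ft_torque": the same for the moment, N m; "finger_gap": finger opening in mm.
Only numpy, scipy, OpenCV 4.12 (cv2) and the standard library are available. Lean on these libraries where they do the work, as an engineer would, in place of code of your own. Each camera call takes 0.05 s, during which the arm holds its last target.

## Working session

There is one attempt and no reset: what is moved stays moved. The work goes in short steps, Python scripts to look and compute and a tool call to move; the robot and the scene stay as the last step left them, time stands still between calls to the robot, and variables do not carry over. Pictures are saved under pics/ and viewed, and the job is handed in when it is done.

Besides the shell and the picture viewer there is one more tool, called after ">>>" in YAML: its name, and indented under it one key for each argument. servo_tool: Moves the arm, as the interface text tells. Its arguments: {"type":"object","properties":{"rows":{"type":"array"}},"required":["rows"]}

```bash
mkdir -p pics
cat > h.py <<'E'
import numpy as np, cv2
from cell import ctrl
def snap(n,f):
    info=ctrl.camera_info(n); p,d=ctrl.camera(n)
    cv2.imwrite(f'pics/{f}.png',p); np.savez(f'pics/{f}.npz',p=p,d=d,T=np.array(info['world_to_cam']),fovy=info['fovy'],cx=info['cx'],cy=info['cy'],k=np.array(info['distortion'],float))
    return p,d
def load(f):
    return np.load(f'pics/{f}.npz')
def K(z):
    fl=192/np.tan(np.radians(float(z['fovy']))/2)
    return np.array([[fl,0,float(z['cx'])],[0,fl,float(z['cy'])],[0,0,1]])
def cloud(f):
    z=load(f);d=z['d'];h,w=d.shape
    u,v=np.meshgrid(np.arange(w),np.arange(h))
    n=cv2.undistortPoints(np.stack([u,v],-1).reshape(-1,1,2).astype(np.float64),K(z),z['k']).reshape(h,w,2)
    c=np.dstack([n*d[...,None],d])
    T=z['T'];return (c-T[:3,3])@T[:3,:3], d>0, z['p']
def proj(f,P):
    z=load(f);T=z['T'];P=np.atleast_2d(P).astype(float)
    return cv2.projectPoints(P,cv2.Rodrigues(T[:3,:3])[0],T[:3,3],K(z),z['k'])[0].reshape(-1,2)
def crop(f,x0,y0,x1,y1,s,o):
    p=load(f)['p'][y0:y1,x0:x1]; cv2.imwrite(f'pics/{o}.png',cv2.resize(p,None,fx=s,fy=s,interpolation=cv2.INTER_CUBIC))
E
python3 - <<'E'
from h import *
for n in ("scene","side","wrist"):
    i=ctrl.camera_info(n);print(n,i['fovy'],i['cx'],i['cy'],i['distortion'],np.round(np.linalg.inv(i['world_to_cam'])[:3],2).tolist())
    snap(n,n+'0')
print(ctrl.get_obs(), ctrl.tip_reach)
E
```

```text
scene 49.84895456086781 259.53515078191356 195.28293295220408 [-0.05702254  0.          0.          0.          0.        ] [[-0.6, 0.69, -0.42, 1151.5], [0.8, 0.51, -0.31, 415.79], [-0.0, -0.52, -0.85, 1321.52]]
side 55.037116608805476 256.37835711636865 190.39711039248942 [-0.10824529  0.          0.          0.          0.        ] [[0.72, -0.36, 0.59, -74.29], [-0.69, -0.37, 0.62, -698.63], [-0.0, -0.86, -0.51, 623.35]]
wrist 65.35832720936206 253.6375681693538 191.47845826847404 [-0.07945209  0.          0.          0.          0.        ] [[1.0, 0.0, -0.0, 526.05], [0.0, -0.96, -0.27, 68.25], [-0.0, 0.27, -0.96, 372.08]]
{'t': 0.15, 'joint_pos': array([-1.27828649e-01,  4.86217478e-02,  9.79352187e-02,  1.62201454e+00,
       -1.23292519e-05,  1.44299035e+00]), 'dq': array([ 7.29832217e-04, -1.40632266e-03,  5.92356731e-03,  4.48155315e-04,
        1.62945271e-04, -6.20283755e-05]), 'joint_torque': array([ 1.92174317e-03, -3.39259207e+01,  3.20423770e+01,  1.53483648e-02,
       -7.92531455e-05, -2.20000692e-05]), 'eef_pos': array([ 5.24838817e+02, -8.69792735e-03,  4.03753084e+02]), 'ee_rot': array([ 0.49946377,  0.49959039,  0.50052444, -0.50042049]), 'ft_force': array([ 0.15313167, -0.11206525, -0.15557384]), 'ft_torque': array([ 0.03550831, -0.01654545,  0.03408537]), 'finger_gap': 85.24564426855032} 173.4
```

View pics/scene0.png

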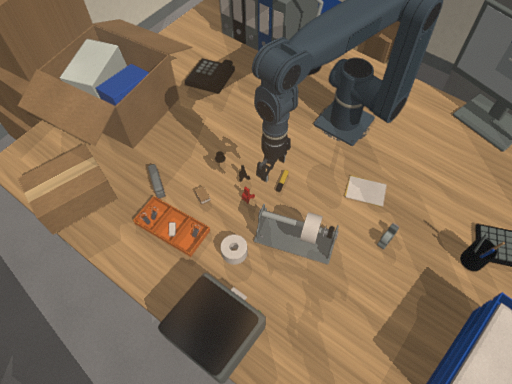

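View pics/side0.png

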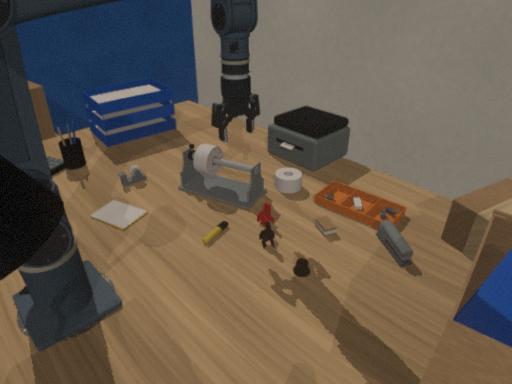

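View pics/wrist0.png

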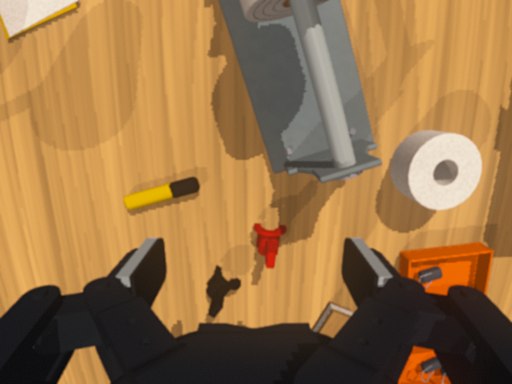

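The black C-stop is at scene (243,173), side (267,236), wrist (222,290). It could be confused with the red look-alike at scene (248,194), side (265,213), wrist (268,243), or with the closed plug at scene (220,157), side (302,267). By the description I choose the black tabbed one, and I'll check it in a close crop.

Run:
```python
from h import *
a=load('side0')['p'][190:285,225:325]; b=load('wrist0')['p'][200:330,170:310]
a=cv2.resize(a,(500,475),interpolation=cv2.INTER_CUBIC);b=cv2.resize(b,(300,279),interpolation=cv2.INTER_CUBIC)
c=np.zeros((475,800,3),np.uint8);c[:,:500]=a;c[:279,500:]=b
cv2.imwrite('pics/c1.png',c)
for f in('scene0','side0','wrist0'):
    P,m,p=cloud(f)
    print(f,[(u,v,np.round(P[v,u]).tolist()) for u,v in {'scene0':[(243,173),(220,157),(248,194)],'side0':[(267,236),(302,267),(265,213)],'wrist0':[(222,290),(268,243)]}[f]])
```

```text
scene0 [(243, 173, [485.0, -159.0, 43.0]), (220, 157, [472.0, -282.0, 31.0]), (248, 194, [544.0, -90.0, 37.0])]
side0 [(267, 236, [468.0, -173.0, 35.0]), (302, 267, [451.0, -306.0, 26.0]), (265, 213, [539.0, -95.0, 34.0])]
wrist0 [(222, 290, [484.0, -159.0, 34.0]), (268, 243, [542.0, -88.0, 41.0])]
```

View pics/c1.png

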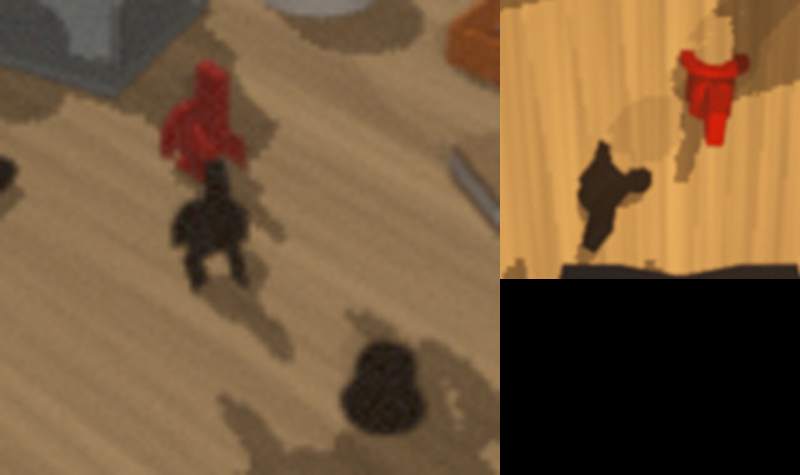

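The crop confirms it: black, tab on top, two jaws with a gap underneath. The plug is closed and has no tab. I'm moving nearer to find its orientation.

>>> servo_tool:
  rows:
    - [-0.025, -0.06, -0.02, 0, 0.0854]
    - [-0.025, -0.06, -0.03, 0, 0.0854]
    - [0, 0, -0.03, 0, 0.0854]
    - [0, 0, 0, 0, 0.0854]
    - [0, 0, 0, 0, 0.0854]

```text
t: 0.78
eef_pos: [480.5, -107.2, 331.0]
ee_rot: [0.5, 0.5, 0.5, -0.5]
ft_force: [0.3, 0.0, 0.7]
finger_gap: 85.7
```

Run:
```python
from h import *
snap('wrist','wrist1'); print(ctrl.get_obs()['eef_pos'])
crop('wrist1',100,80,420,320,2.5,'c2')
```

```text
[ 480.79129811 -107.13645947  331.59086143]
```

View pics/c2.png

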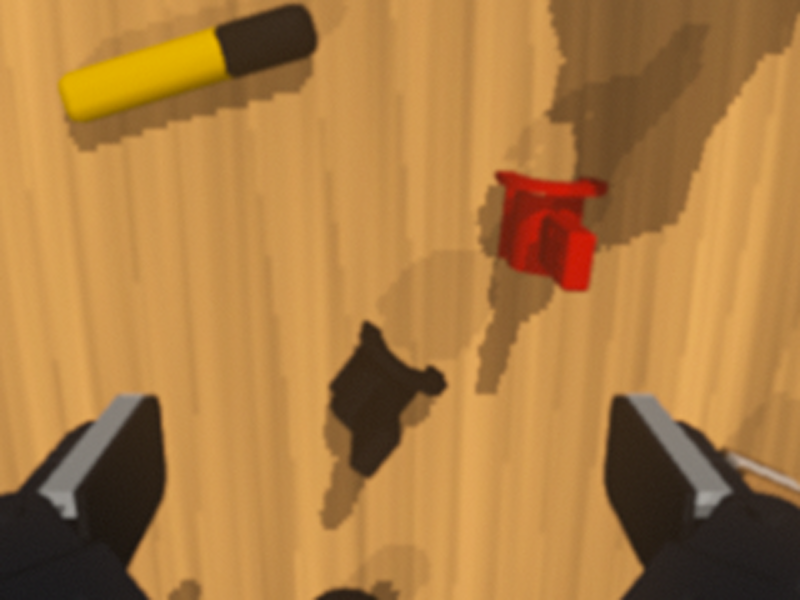

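Run:
```python
from h import *
for f in('scene0','side0','wrist0','wrist1'):
    P,m,p=cloud(f)
    s=m&(np.abs(P[...,0]-478)<45)&(np.abs(P[...,1]+165)<45)&(p.max(2)<90)
    for lo,hi in((3,40),(40,80)):
        Q=P[s&(P[...,2]>lo)&(P[...,2]<hi)]
        if len(Q)>4:
            xy=Q[:,:2].astype(np.float32); r=cv2.minAreaRect(xy)
            print(f,lo,len(Q),Q.mean(0).round(1),Q.min(0).round(1),Q.max(0).round(1),np.round(r[0],1),np.round(r[1],1),round(r[2],1))
# stand: rod axis from wrist0/side0/scene0
    s=m&(np.abs(P[...,2]-105)<14)&(P[...,0]>480)&(P[...,0]<800)&(P[...,1]>-120)&(P[...,1]<250)
    print('rodpts',s.sum(),P[s].min(0),P[s].max(0))
```

```text
scene0 3 57 [ 486.  -159.3   25.6] [ 466.1 -183.7    3.3] [ 505.3 -138.2   39. ] [ 481.5 -158. ] [36.7 38.3] 39.3
scene0 40 23 [ 482.  -162.3   58.2] [ 470.9 -172.8   43.1] [ 487.9 -155.1   73. ] [ 480.4 -164.6] [18.5  9.4] 50.3
rodpts 415 [533.22174996   9.34163544  91.44595123] [636.50612741 249.89064075 118.96625553]
side0 3 161 [ 476.9 -164.5   20.8] [ 458.1 -189.2    3. ] [ 503.9 -139.7   38.3] [ 477.2 -163.3] [40.6 40.2] 45.6
side0 40 60 [ 473.4 -171.5   57. ] [ 467.9 -178.8   40.2] [ 484.4 -158.9   68.3] [ 476.1 -168.7] [20.   9.8] 60.2
rodpts 605 [501.50000649   2.50372957  91.05994728] [635.87456908 249.83231008 118.94823258]
wrist0 3 507 [ 481.1 -156.3   24.6] [ 460.4 -176.2    3.2] [ 505.3 -137.1   40. ] [ 479.2 -162.7] [36.5 39.2] 53.0
wrist0 40 228 [ 478.8 -162.4   58.7] [ 470.  -173.9   40.1] [ 486.3 -156.1   68.3] [ 478. -165.] [19.7  9. ] 55.3
rodpts 5080 [513.85612736   6.81438934  91.01361975] [633.65012929 158.70050191 118.9990398 ]
wrist1 3 841 [ 479.2 -156.8   24.6] [ 459.7 -177.7    3. ] [ 505.9 -137.7   39.9] [ 479.5 -163.4] [36.3 40.1] 53.7
wrist1 40 434 [ 478.3 -162.9   59.5] [ 469.7 -174.4   40. ] [ 486.9 -156.2   68.7] [ 477.9 -165.3] [19.1  9.5] 52.4
rodpts 1301 [581.12711472   5.79486093  91.16101324] [633.39804368  29.60817548 118.99911655]
```

```bash
python3 - <<'E'
from h import *
from scipy.optimize import least_squares
for f in('scene0','side0','wrist0','wrist1'):
    P,m,p=cloud(f)
    s=m&(P[...,2]>60)&(P[...,2]<160)&(P[...,0]>480)&(P[...,0]<720)&(P[...,1]>-60)&(P[...,1]<280)
    Q=P[s]
    # rod: robust seed: line param x=a+b*y at z 105
    best=None
    R=Q[(abs(Q[:,2]-112)<5)]
    rng=np.random.default_rng(0)
    for _ in range(500):
        i,j=R[rng.integers(len(R),size=2)]
        d=(j-i)[:2];L=np.hypot(*d)
        if L<40: continue
        n=np.array([-d[1],d[0]])/L
        c=(abs((R[:,:2]-i[:2])@n)<4).sum()
        if best is None or c>best[0]: best=(c,i[:2],d/L)
    c,o,d=best; 
    if d[1]<0:d=-d
    n=np.array([-d[1],d[0]])
    S=Q[(abs((Q[:,:2]-o)@n)<16)&(Q[:,2]>93)&(Q[:,2]<118)]
    def res(x):
        n=np.array([-np.sin(x[0]),np.cos(x[0])]); e=S[:,:2]@n-x[1]
        return np.hypot(e,S[:,2]-x[2])-10
    a0=np.arctan2(d[1],d[0])
    r=least_squares(res,[a0,o@n,105],loss='soft_l1',f_scale=1)
    x=r.x; u=np.array([np.cos(x[0]),np.sin(x[0])]);n=np.array([-u[1],u[0]])
    good=abs(r.fun)<2
    print(f,'ang',np.degrees(x[0]).round(2),'off',x[1].round(2),'z',x[2].round(2),good.sum(),len(S))
    # profile along axis: all points of z>60
    t=Q[:,:2]@u; w=Q[:,:2]@n-x[1]
    hi=Q[:,2]>121
    for k in range(int(t.min()//5)*5,int(t.max())+5,5):
        b=(t>=k)&(t<k+5)&(abs(w)<70)
        if b.sum(): print(k,b.sum(),'z',Q[b,2].min().round(),Q[b,2].max().round(),'w',w[b].min().round(),w[b].max().round(),end='; ')
    print()
E
python3 - <<'E'
import sys;sys.path.insert(0,'.')
import os;os.chdir('.')
from h import *
crop('side0',170,130,280,210,7,'c3')
E
```

```text
scene0 ang 107.18 off -585.91 z 105.78 205 340
-170 12 z 83.0 122.0 w -26.0 25.0; -165 64 z 61.0 127.0 w -41.0 41.0; -160 15 z 65.0 121.0 w -35.0 1.0; -155 10 z 101.0 120.0 w -10.0 6.0; -150 9 z 108.0 119.0 w -12.0 10.0; -145 9 z 102.0 119.0 w -9.0 6.0; -140 8 z 105.0 117.0 w -10.0 5.0; -135 9 z 102.0 118.0 w -13.0 6.0; -130 9 z 107.0 118.0 w -11.0 6.0; -125 7 z 109.0 116.0 w -11.0 3.0; -120 12 z 102.0 116.0 w -10.0 7.0; -115 7 z 105.0 116.0 w -8.0 7.0; -110 9 z 105.0 117.0 w -10.0 4.0; -105 10 z 103.0 121.0 w -9.0 5.0; -100 8 z 99.0 117.0 w -8.0 7.0; -95 10 z 105.0 118.0 w -11.0 9.0; -90 7 z 104.0 119.0 w -8.0 10.0; -85 11 z 104.0 119.0 w -9.0 5.0; -80 8 z 107.0 117.0 w -10.0 8.0; -75 10 z 102.0 117.0 w -11.0 4.0; -70 9 z 101.0 120.0 w -10.0 9.0; -65 9 z 98.0 117.0 w -10.0 4.0; -60 9 z 106.0 119.0 w -11.0 7.0; -55 9 z 108.0 117.0 w -8.0 7.0; -50 10 z 106.0 120.0 w -10.0 7.0; -45 8 z 108.0 117.0 w -9.0 6.0; -40 11 z 100.0 121.0 w -8.0 4.0; -35 9 z 103.0 116.0 w -9.0 9.0; -30 8 z 108.0 118.0 w -9.0 4.0; -25 9 z 104.0 119.0 w -10.0 8.0; -20 7 z 108.0 119.0 w -8.0 7.0; -15 40 z 92.0 155
[... 3605 characters left out ...]
.0 116.0 w -10.0 10.0; -30 63 z 102.0 115.0 w -1.0 15.0; -25 969 z 60.0 131.0 w -31.0 48.0; -20 33 z 102.0 124.0 w 42.0 47.0; -15 10 z 96.0 113.0 w 46.0 47.0; -10 1 z 98.0 98.0 w 47.0 47.0; 
wrist1 ang 34.2 off -327.46 z 106.32 622 1173
470 1 z 61.0 61.0 w 9.0 9.0; 475 81 z 60.0 70.0 w 6.0 12.0; 480 124 z 61.0 82.0 w 4.0 12.0; 485 457 z 61.0 123.0 w 3.0 10.0; 490 129 z 62.0 123.0 w 1.0 9.0; 495 194 z 61.0 123.0 w -4.0 8.0; 500 232 z 60.0 123.0 w -6.0 7.0; 505 495 z 60.0 123.0 w -7.0 18.0; 510 306 z 63.0 123.0 w -9.0 14.0; 515 210 z 63.0 123.0 w -10.0 10.0; 520 115 z 62.0 122.0 w -11.0 7.0; 525 91 z 109.0 123.0 w -9.0 -2.0; 530 93 z 100.0 122.0 w -10.0 -3.0; 535 36 z 100.0 121.0 w -11.0 -4.0;
```

View pics/c3.png

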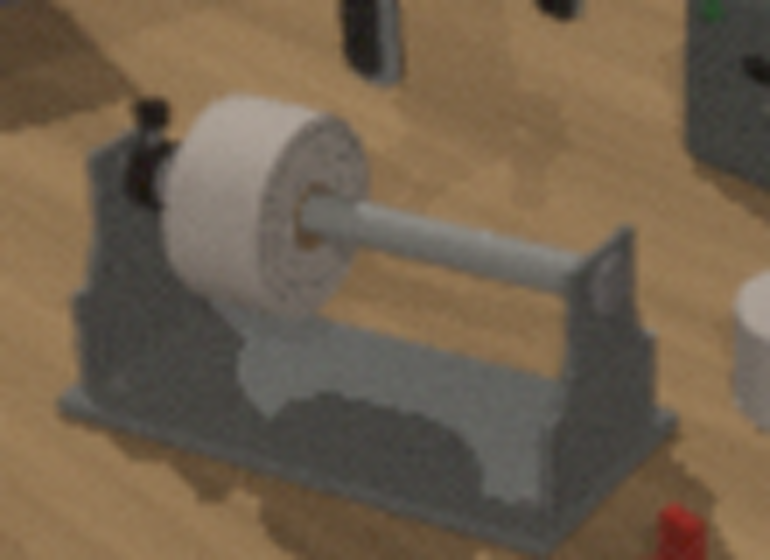

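Black stop: tab centre about (478,-165), tab axis about 53° from world x, flange end towards +x+y. The rod axis is at about 108°, so I turn -37° to grasp and +55° to fit. I approach above it first.

>>> servo_tool:
  rows:
    - [0, -0.02, 0, -9.25, 0.0854]
    - [0, -0.02, 0, -9.25, 0.0854]
    - [-0.003, -0.018, -0.01, -9.25, 0.07]
    - [0, 0, -0.02, -9.25, 0.06]
    - [0, 0, -0.01, 0, 0.06]
    - [0, 0, 0, 0, 0.06]
    - [0, 0, 0, 0, 0.06]

```text
t: 1.7
eef_pos: [477.7, -165.3, 291.2]
ee_rot: [0.317, 0.633, 0.316, -0.632]
ft_force: [-0.4, 0.2, -0.1]
finger_gap: 60.0
```

Run:
```python
from h import *
o=ctrl.get_obs();snap('wrist','wrist2'); print(o['eef_pos'],o['ee_rot'],o['finger_gap'])
P,m,p=cloud('wrist2')
s=m&(np.abs(P[...,0]-478)<45)&(np.abs(P[...,1]+165)<45)&(p.max(2)<90)
for lo,hi in((3,40),(42,72),(65,72)):
        Q=P[s&(P[...,2]>lo)&(P[...,2]<hi)]
        if len(Q)>4:
            r=cv2.minAreaRect(Q[:,:2].astype(np.float32))
            print(lo,len(Q),Q.mean(0).round(1),Q.max(0).round(1),np.round(r[0],1),np.round(r[1],1),round(r[2],1))
cv2.imwrite('pics/c4.png',p)
```

```text
[ 477.67491148 -165.28984324  291.21987048] [ 0.31666056  0.63283334  0.31569372 -0.63212778] 59.96219261017918
3 1093 [ 483.6 -159.6   25.7] [ 506.7 -137.9   39.8] [ 480.4 -164.2] [36.3 39.3] 53.8
42 508 [ 480.3 -163.9   63.4] [ 487.4 -156.2   68.8] [ 478.5 -166. ] [19.7 10.5] 51.6
65 360 [ 478.9 -165.7   66.9] [ 487.1 -156.6   68.8] [ 478.5 -166.2] [19.3  9.6] 53.5
```

View pics/c4.png

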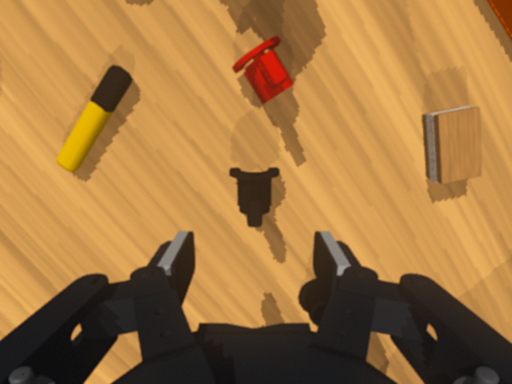

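The picture shows the stop centred between the fingers (column 255), aligned, with its flange at (255,172) on the camera side. I descend and close.

>>> servo_tool:
  rows:
    - [0.0005, -0.0005, -0.03, 0, 0.06]
    - [0, 0, -0.03, 0, 0.06]
    - [0, 0, -0.015, 0, 0.06]
    - [0, 0, -0.007, 0, 0.06]
    - [0, 0, 0, 0, 0.06]
    - [0, 0, 0, 0, 0.03]
    - [0, 0, 0, 0, 0.0]
    - [0, 0, 0, 0, 0.0]
    - [0, 0, 0, 0, 0.0]

```text
t: 2.88
eef_pos: [478.0, -166.2, 209.0]
ee_rot: [0.316, 0.633, 0.315, -0.633]
ft_force: [-0.1, -0.1, 2.7]
finger_gap: 8.8
```

Run:
```python
from h import *
o=ctrl.get_obs();print(o)
```

```text
{'t': 2.875, 'joint_pos': array([-4.67220392e-01,  4.86770466e-02, -2.92672998e-01,  1.22791622e+00,
       -4.17732499e-05,  1.74936920e+00]), 'dq': array([ 0.00026842, -0.00112023,  0.00191005,  0.0007627 ,  0.0006937 ,
       -0.00055565]), 'joint_torque': array([ 3.88431083e-02, -3.12935472e+01,  2.94950598e+01, -4.03819140e-02,
        2.31449842e-02, -1.16665615e-02]), 'eef_pos': array([ 478.03967458, -166.23441378,  208.95108554]), 'ee_rot': array([ 0.315945  ,  0.63312904,  0.31506023, -0.63250567]), 'ft_force': array([-0.12349259, -0.13281508,  2.71844598]), 'ft_torque': array([0.02982876, 0.07309969, 0.01437777]), 'finger_gap': 8.84737194507103}
```

>>> servo_tool:
  rows:
    - [0, 0, 0.01, 0, 0.0]
    - [0, 0, 0.03, 0, 0.0]
    - [0, 0, 0.05, 0, 0.0]
    - [0, 0, 0.05, 0, 0.0]
    - [0, 0.01, 0.03, 0, 0.0]
    - [0, 0, 0, 0, 0.0]

```text
t: 3.62
eef_pos: [478.3, -156.0, 381.8]
ee_rot: [0.318, 0.634, 0.314, -0.631]
ft_force: [0.0, -0.6, -1.3]
finger_gap: 9.0
```

>>> servo_tool:
  rows:
    - [0.012, 0.032, 0, 6, 0.0]
    - [0.016, 0.042, 0, 8, 0.0]
    - [0.016, 0.042, 0, 8, 0.0]
    - [0.016, 0.042, 0, 8, 0.0]
    - [0.016, 0.042, 0, 8, 0.0]
    - [0.012, 0.034, 0, 8, 0.0]
    - [0.01, 0.022, 0, 6, 0.0]
    - [0.003, 0.01, 0, 3, 0.0]
    - [0, 0, 0, 0, 0.0]
    - [0, 0, 0, 0, 0.0]
    - [0, 0, 0, 0, 0.0]

```text
t: 5.0
eef_pos: [578.5, 109.0, 378.3]
ee_rot: [0.572, 0.416, 0.572, -0.416]
ft_force: [-0.0, 0.4, 0.0]
finger_gap: 8.9
```

Run:
```python
from h import *
o=ctrl.get_obs();snap('wrist','wrist3'); print(o['eef_pos'],o['ee_rot'],o['finger_gap'],o['ft_force'])
snap('side','side3');crop('side3',150,60,300,220,4,'c5b')
```

```text
[578.52185112 109.00825894 378.26116415] [ 0.57175863  0.41606384  0.57161675 -0.41621778] 8.890546873753234 [-0.02935279  0.42815462  0.01276875]
```

View pics/wrist3.png

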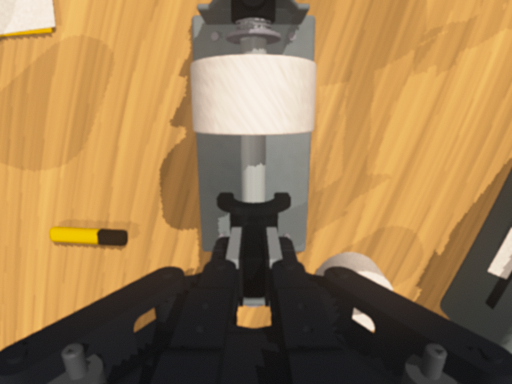

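View pics/c5b.png

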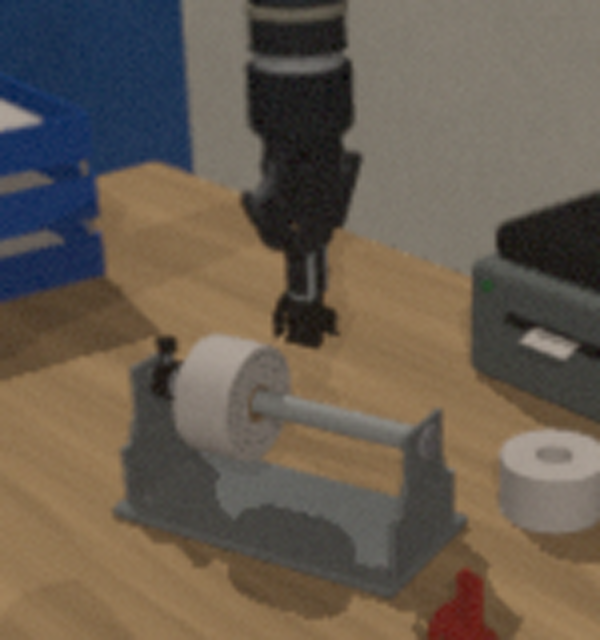

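The stop is held upright, flange towards the roll. In the wrist picture the flange spans columns 218-290 at row 203, and the rod is centred near column 254. Next I measure the offset.

```bash
cat > m.py <<'E'
from h import *
from scipy.optimize import least_squares
def meas(f,a0=108.0,zmax=118):
    P,m,p=cloud(f)
    x=[np.radians(a0),-584.4,104.5]
    for it in range(3):
        u=np.array([np.cos(x[0]),np.sin(x[0])]);n=np.array([-u[1],u[0]])
        w=P[...,:2]@n-x[1]
        S=P[m&(abs(w)<15)&(P[...,2]>95)&(P[...,2]<zmax)&(p.min(2)>90)]
        def res(x):
            n=np.array([-np.sin(x[0]),np.cos(x[0])]);return np.hypot(S[:,:2]@n-x[1],S[:,2]-x[2])-10
        r=least_squares(res,x,loss='soft_l1',f_scale=.5);x=r.x
    u=np.array([np.cos(x[0]),np.sin(x[0])]);n=np.array([-u[1],u[0]])
    return P,m,p,x,u,n,len(S),np.median(abs(r.fun))
E
python3 - <<'E'
from m import *
P,m,p,x,u,n,N,e=meas('wrist3')
print(np.degrees(x[0]),x[1:],N,e)
eef=ctrl.get_obs()['eef_pos']; print('tcp t,w',eef[:2]@u,eef[:2]@n-x[1])
t=P[...,:2]@u; w=P[...,:2]@n-x[1]
# roll surface
s=m&(P[...,2]>135)&(P[...,2]<160)&(p.min(2)>120)
print('roll',np.percentile(t[s],[0.5,2,50,98,99.5]).round(1),'zmax',P[s][:,2].max(), s.sum())
# washer etc near t>25
for k in range(-32,110,2):
    b=m&(t>=k)&(t<k+2)&(P[...,2]>60)&(abs(w)<60)
    if k>20 and b.sum(): print(k,b.sum(),P[b][:,2].max().round(),w[b].min().round(),w[b].max().round(),int(p[b].mean()),end=' | ')
# flange: dark pts ahead of tcp
b=m&(p.max(2)<70)&(abs(t-eef[:2]@u-19)<6)&(P[...,2]>150)&(P[...,2]<230)
Q=P[b];print('\nflange',b.sum(),t[b].min(),t[b].max(),w[b].min(),w[b].max(),Q[:,2].min(),Q[:,2].max())
E
```

```text
107.91228467033343 [-584.67389     104.29713716] 2353 0.3875129255683998
tcp t,w -74.0001371542595 0.5384942520332743
roll [-22.4 -21.6   3.1  26.2  27. ] zmax 152.28473001527803 7870
22 412 151.0 -45.0 47.0 219 | 24 404 150.0 -47.0 46.0 220 | 26 193 150.0 -44.0 44.0 208 | 32 20 116.0 -7.0 7.0 180 | 34 77 116.0 -10.0 10.0 151 | 36 80 116.0 -10.0 10.0 123 | 38 76 116.0 -10.0 10.0 110 | 40 75 115.0 -10.0 10.0 108 | 42 80 116.0 -10.0 10.0 109 | 44 437 126.0 -21.0 20.0 92 | 46 137 126.0 -20.0 20.0 134 | 48 17 119.0 -9.0 9.0 133 | 50 47 118.0 -12.0 12.0 123 | 52 103 118.0 -14.0 13.0 115 | 54 133 119.0 -13.0 12.0 109 | 56 257 141.0 -16.0 15.0 48 | 58 267 142.0 -16.0 16.0 34 | 60 153 142.0 -15.0 16.0 34 | 62 75 120.0 -16.0 16.0 33 | 64 65 119.0 -16.0 16.0 32 | 66 62 120.0 -16.0 16.0 31 | 68 36 118.0 -15.0 16.0 31 | 70 7 112.0 -15.0 16.0 33 | 78 153 84.0 -33.0 34.0 60 | 80 202 82.0 -38.0 38.0 66 | 82 28 76.0 -39.0 38.0 100 | 84 7 68.0 -37.0 37.0 125 | 
flange 1113 -58.9048314381846 -53.960272793147965 -20.517372763009234 20.10390308883109 175.0674014324751 205.45453985680595
```

Rod axis at 107.9°. Roll face at t=-23, washer face at about 44, so a gap of about 17 mm. Flange face at t=-54, offset 0.2-0.5 mm sideways. The seated TCP height should be about 298.5. I descend.

>>> servo_tool:
  rows:
    - [0, 0, -0.02, 0, 0]
    - [0, 0, -0.02, 0, 0]
    - [0, 0, -0.01, 0, 0]
    - [0, 0, -0.004, 0, 0]
    - [0, 0, 0, 0, 0]
    - [0, 0, 0, 0, 0]

```text
t: 5.85
eef_pos: [579.0, 110.0, 325.2]
ee_rot: [0.573, 0.416, 0.572, -0.415]
ft_force: [0.3, 1.0, -0.2]
finger_gap: 9.0
```

>>> servo_tool:
  rows:
    - [0, 0, -0.004, 0, 0]
    - [0, 0, -0.004, 0, 0]
    - [0, 0, 0, 0, 0]

```text
t: 6.22
eef_pos: [578.5, 110.0, 315.5]
ee_rot: [0.572, 0.415, 0.572, -0.416]
ft_force: [0.5, 1.2, -0.5]
finger_gap: 9.4
```

>>> servo_tool:
  rows:
    - [0, 0, -0.003, 0, 0]
    - [0, 0, -0.003, 0, 0]
    - [0, 0, 0, 0, 0]

```text
t: 6.6
eef_pos: [579.2, 110.1, 311.5]
ee_rot: [0.573, 0.416, 0.571, -0.415]
ft_force: [-0.4, 0.4, 4.2]
finger_gap: 9.0
```

Contact with the jaws: 4 N at z 311.5. I press on in small steps.

>>> servo_tool:
  rows:
    - [0, 0, -0.002, 0, 0]
    - [0, 0, -0.002, 0, 0]
    - [0, 0, 0, 0, 0]

```text
t: 6.98
eef_pos: [578.9, 109.9, 306.5]
ee_rot: [0.572, 0.416, 0.572, -0.416]
ft_force: [0.2, -0.4, 3.1]
finger_gap: 9.0
```

>>> servo_tool:
  rows:
    - [0, 0, -0.002, 0, 0]
    - [0, 0, -0.002, 0, 0]
    - [0, 0, 0, 0, 0]

```text
t: 7.35
eef_pos: [578.3, 109.9, 300.6]
ee_rot: [0.571, 0.415, 0.573, -0.416]
ft_force: [-0.2, -0.1, -1.8]
finger_gap: 9.2
```

>>> servo_tool:
  rows:
    - [0, 0, -0.002, 0, 0]
    - [0, 0, -0.001, 0, 0]
    - [0, 0, 0, 0, 0]

```text
t: 7.72
eef_pos: [578.4, 110.0, 299.1]
ee_rot: [0.572, 0.415, 0.572, -0.416]
ft_force: [-2.7, -0.7, 2.3]
finger_gap: 9.2
```

>>> servo_tool:
  rows:
    - [0, 0, -0.001, 0, 0]
    - [0, 0, -0.001, 0, 0]
    - [0, 0, 0, 0, 0]

```text
t: 8.1
eef_pos: [578.2, 110.0, 299.1]
ee_rot: [0.572, 0.416, 0.572, -0.416]
ft_force: [-4.7, -1.1, 9.2]
finger_gap: 9.1
```

Run:
```python
from m import *
snap('wrist','wrist4');snap('side','side4');o=ctrl.get_obs();print(o['eef_pos'],o['ft_force'],o['ft_torque'])
crop('side4',150,60,300,220,4,'c6')
P,m,p,x,u,n,N,e=meas('wrist4')
eef=o['eef_pos']; print(np.degrees(x[0]),x[1:],'tcp t,w',eef[:2]@u,eef[:2]@n-x[1])
u=np.array([np.cos(np.radians(107.91)),np.sin(np.radians(107.91))]);n=np.array([-u[1],u[0]]);t=P[...,:2]@u;w=P[...,:2]@n+584.67
b=m&(p.max(2)<70)&(abs(t-eef[:2]@u-19)<6)&(P[...,2]<135)&(P[...,2]>90)&(abs(w)<30)
print('flange',b.sum(),t[b].max(),w[b].min(),w[b].max(),P[b][:,2].max())
```

```text
[578.19463153 109.9880839  299.11995052] [-5.16559891 -1.19190179  9.66870181] [-0.18024507  1.17225954  0.04675547]
107.88499650321037 [-584.79365085  104.19952202] tcp t,w -72.89496902223758 0.762201341073478
flange 1118 -52.75286876608862 -20.507595161111908 20.4391137132759 126.27411033586792
```

View pics/c6.png

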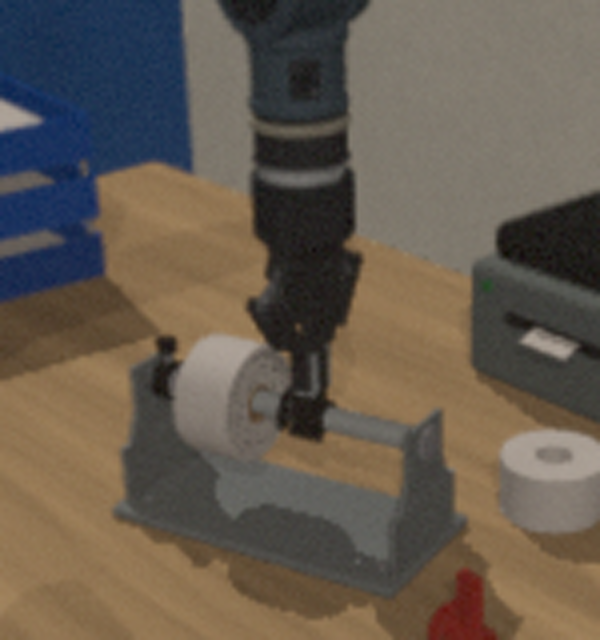

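View pics/wrist4.png

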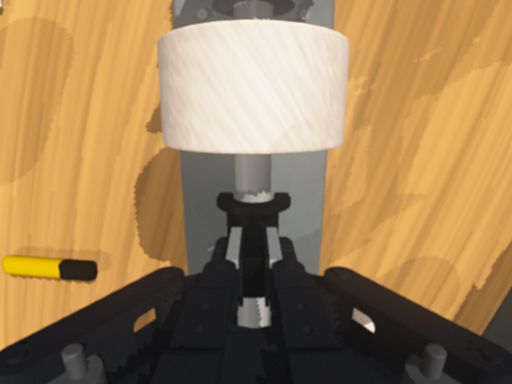

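Snapped on: the jaws pulled in past z 300.6, then a firm stop came at 299.1. In the wrist picture the flange is at row 203 and the roll face at row 150. I unload the downward press before sliding.

>>> servo_tool:
  rows:
    - [-0.0005, 0, 0.001, 0, 0]
    - [-0.0005, 0, 0.001, 0, 0]
    - [0, 0, 0, 0, 0]

```text
t: 8.57
eef_pos: [578.0, 110.0, 299.2]
ee_rot: [0.572, 0.416, 0.572, -0.415]
ft_force: [-0.1, 0.3, 2.5]
finger_gap: 9.3
```

>>> servo_tool:
  rows:
    - [-0.0006, 0.0019, 0, 0, 0]
    - [-0.0012, 0.0038, 0, 0, 0]
    - [-0.0012, 0.0038, 0, 0, 0]
    - [-0.0012, 0.0038, 0, 0, 0]
    - [-0.0012, 0.0038, 0, 0, 0]
    - [-0.0009, 0.0029, 0, 0, 0]

```text
t: 9.32
eef_pos: [572.4, 127.3, 299.2]
ee_rot: [0.574, 0.414, 0.569, -0.418]
ft_force: [2.3, -10.1, 2.0]
finger_gap: 9.2
```

```bash
cat > s.py <<'E'
from m import *
import sys
f=sys.argv[1]
snap('wrist',f);o=ctrl.get_obs();eef=o['eef_pos']
u=np.array([np.cos(np.radians(107.9)),np.sin(np.radians(107.9))]);n=np.array([-u[1],u[0]])
F=o['ft_force'];print('t',eef[:2]@u,'w',eef[:2]@n+584.7,'z',eef[2],'F axial',F[:2]@u,'lat',F[:2]@n,'z',F[2],'T',o['ft_torque'])
P,m,p=cloud(f);t=P[...,:2]@u;w=P[...,:2]@n+584.7
s=m&(P[...,2]>130)&(P[...,2]<160)&(p.min(2)>110)&(abs(w)<50);print('roll',np.percentile(t[s],[0.5,2,98,99.5]).round(1))
b=m&(p.max(2)<70)&(abs(t-eef[:2]@u-19)<6)&(P[...,2]<135)&(P[...,2]>90)&(abs(w)<30)
if b.any():print('flange',t[b].max())
E
python3 s.py wrist5
```

```text
t -54.435182877196816 w 0.8899212399796852 z 299.2099000821332 F axial -9.213278301024195 lat 1.4812174632515063 z 1.1542986678679856 T [-2.04814935 -0.3864868   0.04061079]
roll [-45.4 -45.   26.1  26.9]
flange -36.23451392099083
```

Sliding friction is about 10 N. Contact with the roll should come in about 11 mm.

>>> servo_tool:
  rows:
    - [-0.0009, 0.0029, 0, 0, 0]
    - [-0.0009, 0.0029, 0, 0, 0]
    - [-0.0009, 0.0029, 0, 0, 0]

```text
t: 9.75
eef_pos: [569.7, 135.8, 299.2]
ee_rot: [0.574, 0.414, 0.569, -0.419]
ft_force: [0.5, -10.5, 2.0]
finger_gap: 9.7
```

>>> servo_tool:
  rows:
    - [-0.0009, 0.0029, 0, 0, 0]
    - [-0.0009, 0.0029, 0, 0, 0]
    - [-0.0009, 0.0029, 0, 0, 0]

```text
t: 10.12
eef_pos: [567.1, 144.1, 299.2]
ee_rot: [0.575, 0.414, 0.568, -0.419]
ft_force: [2.3, -10.9, 1.5]
finger_gap: 9.1
```

```bash
python3 s.py wrist6
```

```text
t -36.71723022374863 w 0.793549225579909 z 299.2394129608157 F axial -11.113341791920385 lat 1.9510570950427686 z 1.7913742620966644 T [-2.40667899e+00 -3.66067107e-01 -1.92990576e-03]
roll [-28.1 -27.5  29.7  30.2]
```

View pics/wrist6.png

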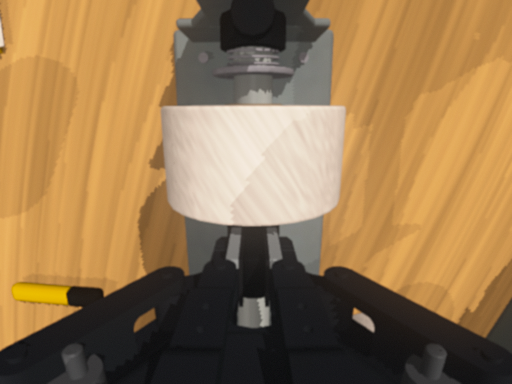

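The roll is now being pushed: its far end went from 27 to 30. About 14 mm remain to the washer (row 72). I go on 10 mm, then in fine steps.

>>> servo_tool:
  rows:
    - [-0.0009, 0.0029, 0, 0, 0]
    - [-0.0009, 0.0029, 0, 0, 0]
    - [-0.0006, 0.0019, 0, 0, 0]

```text
t: 10.55
eef_pos: [564.6, 151.9, 299.2]
ee_rot: [0.574, 0.414, 0.568, -0.419]
ft_force: [1.3, -11.4, 0.8]
finger_gap: 9.2
```

>>> servo_tool:
  rows:
    - [-0.0003, 0.00095, 0, 0, 0]
    - [-0.0003, 0.00095, 0, 0, 0]
    - [0, 0, 0, 0, 0]

```text
t: 10.92
eef_pos: [563.9, 154.0, 299.2]
ee_rot: [0.574, 0.414, 0.569, -0.419]
ft_force: [1.7, -10.5, 1.8]
finger_gap: 9.3
```

```bash
python3 s.py wrist7
```

```text
t -26.800620605380924 w 0.7443028697342697 z 299.23325826356074 F axial -9.372775399211474 lat 1.3270220283643885 z 2.739437830667147 T [-2.37331322 -0.2595071   0.04994118]
roll [-17.5 -16.9  40.3  41. ]
```

View pics/wrist7.png

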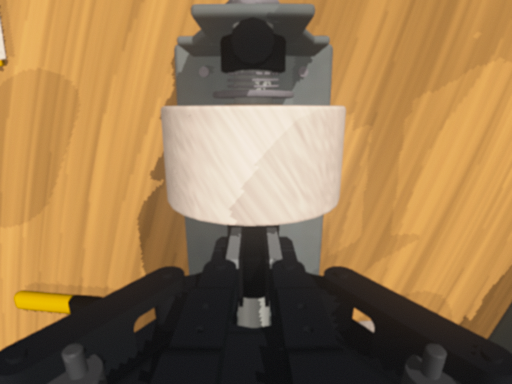

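>>> servo_tool:
  rows:
    - [-0.0003, 0.00095, 0, 0, 0]
    - [-0.0003, 0.00095, 0, 0, 0]
    - [0, 0, 0, 0, 0]

```text
t: 11.35
eef_pos: [563.3, 155.9, 299.2]
ee_rot: [0.574, 0.414, 0.569, -0.419]
ft_force: [1.3, -9.8, 1.3]
finger_gap: 9.3
```

```bash
python3 s.py wrist8|head -1; python3 s.py wrist8b
```

```text
t -24.795175704116378 w 0.7279523873629614 z 299.2142984657503 F axial -10.115051692374223 lat 1.8314439711374817 z 3.068578407636756 T [-2.39724299 -0.33557944  0.05919617]
t -24.78177246172816 w 0.7436309341002243 z 299.2095094745275 F axial -10.485407255746969 lat 2.772538087184225 z 1.8576619731435113 T [-2.33866517 -0.33978815  0.05679735]
roll [-15.5 -15.   42.3  43. ]
```

>>> servo_tool:
  rows:
    - [-0.0003, 0.00095, 0, 0, 0]
    - [0, 0, 0, 0, 0]
    - [0, 0, 0, 0, 0]

```text
t: 11.82
eef_pos: [563.0, 156.8, 299.2]
ee_rot: [0.574, 0.414, 0.569, -0.419]
ft_force: [1.3, -11.5, 1.9]
finger_gap: 9.1
```

```bash
python3 s.py wrist9|head -1; python3 s.py wrist9b
```

```text
t -23.882229563347234 w 0.7395783133888472 z 299.2237678467173 F axial -10.342875011501915 lat 2.1914305043439106 z 3.1016946896089053 T [-2.43474727e+00 -3.43089372e-01  8.45799667e-04]
t -23.882721726781185 w 0.737844777320106 z 299.22432314288983 F axial -9.870762655045429 lat 1.7218965790028544 z 2.685017546429513 T [-2.42625574 -0.28518277  0.04580502]
roll [-14.5 -14.1  43.2  43.9]
```

Torque gives a cleaner signal, with a baseline of about -2.39 N·m. I continue in 0.5 mm steps.

>>> servo_tool:
  rows:
    - [-0.00015, 0.00048, 0, 0, 0]
    - [0, 0, 0, 0, 0]
    - [0, 0, 0, 0, 0]

```text
t: 12.3
eef_pos: [562.9, 157.2, 299.2]
ee_rot: [0.574, 0.414, 0.569, -0.419]
ft_force: [2.0, -10.6, 2.2]
finger_gap: 9.1
```

```bash
python3 s.py wrist10|head -1; python3 s.py wrist10b
```

```text
t -23.360508797473695 w 0.7461767537120068 z 299.2119114127447 F axial -10.229868413105088 lat 1.6268892384793996 z 2.5566593086313114 T [-2.41236766 -0.32175926  0.0175264 ]
t -23.37388817056758 w 0.7427359043008437 z 299.20351058487114 F axial -11.539050981936908 lat 2.0541166575343324 z 2.448635162753944 T [-2.41837981 -0.33364781  0.02720564]
roll [-14.1 -13.6  43.7  44.4]
```

>>> servo_tool:
  rows:
    - [-0.00015, 0.00048, 0, 0, 0]
    - [0, 0, 0, 0, 0]
    - [0, 0, 0, 0, 0]

```text
t: 12.78
eef_pos: [562.8, 157.6, 299.2]
ee_rot: [0.574, 0.414, 0.569, -0.419]
ft_force: [1.1, -10.8, 2.6]
finger_gap: 9.2
```

```bash
python3 s.py wrist11|head -1; python3 s.py wrist11b
```

```text
t -22.98961742091381 w 0.7302991819451563 z 299.21382870121056 F axial -12.017710320252553 lat 1.1306427320128092 z 2.4244909630033757 T [-2.43593068 -0.36433721  0.0381776 ]
t -23.00102498267823 w 0.7441217253790455 z 299.22307026837876 F axial -11.089944992299147 lat 1.0986368230151322 z 2.069932053488994 T [-2.45323715 -0.34895248  0.03235397]
roll [-13.7 -13.3  44.   44.6]
```

>>> servo_tool:
  rows:
    - [-0.00015, 0.00048, 0, 0, 0]
    - [0, 0, 0, 0, 0]
    - [0, 0, 0, 0, 0]

```text
t: 13.25
eef_pos: [562.6, 158.0, 299.2]
ee_rot: [0.574, 0.414, 0.568, -0.419]
ft_force: [1.8, -11.4, 2.1]
finger_gap: 9.2
```

```bash
python3 s.py wrist12|head -1; python3 s.py wrist12b
```

```text
t -22.576427757821513 w 0.7228082508862599 z 299.21824279320316 F axial -10.774458849519592 lat 3.067279165727232 z 2.274812425088907 T [-2.49197079 -0.38518729  0.00342171]
t -22.54744465921906 w 0.7220282654368475 z 299.21928218823916 F axial -11.826614121196545 lat 2.0645307842562914 z 2.392130824250272 T [-2.53405249 -0.3406578   0.05805574]
roll [-13.4 -12.9  44.4  44.9]
```

>>> servo_tool:
  rows:
    - [-0.00015, 0.00048, 0, 0, 0]
    - [0, 0, 0, 0, 0]
    - [0, 0, 0, 0, 0]

```text
t: 13.72
eef_pos: [562.6, 158.3, 299.2]
ee_rot: [0.575, 0.414, 0.568, -0.419]
ft_force: [0.6, -11.7, 2.9]
finger_gap: 8.9
```

```bash
python3 s.py wrist13|head -1; python3 s.py wrist13b
```

```text
t -22.274706064993435 w 0.7305219148813649 z 299.2337280397514 F axial -11.606069327708873 lat 2.160523815383195 z 2.9652431428065515 T [-2.70801184 -0.36485696  0.03790562]
t -22.29760019894709 w 0.7192082642113746 z 299.23343827167423 F axial -11.442214444139976 lat 1.726153169891988 z 2.233677917393827 T [-2.62672776 -0.42344524  0.04346797]
roll [-13.2 -12.6  44.5  45. ]
```

>>> servo_tool:
  rows:
    - [-0.00015, 0.00048, 0, 0, 0]
    - [-0.00015, 0.00048, 0, 0, 0]
    - [0, 0, 0, 0, 0]
    - [0, 0, 0, 0, 0]

```text
t: 14.32
eef_pos: [562.4, 158.7, 299.2]
ee_rot: [0.575, 0.414, 0.568, -0.42]
ft_force: [2.0, -13.2, 1.4]
finger_gap: 9.3
```

```bash
python3 s.py wrist14|head -1; python3 s.py wrist14b
```

```text
t -21.833123422133127 w 0.696712979838253 z 299.24544594402056 F axial -13.789558659049032 lat 2.2646219940065606 z 1.406978153301337 T [-3.00843252 -0.5014901   0.06130783]
t -21.856468882490407 w 0.7093725665590682 z 299.2446777111212 F axial -13.559726395223741 lat 1.6539220731042452 z 2.1492575972466534 T [-2.99874422 -0.50488101  0.03792773]
roll [-13.  -12.5  44.4  45.1]
```

>>> servo_tool:
  rows:
    - [-0.00015, 0.00048, 0, 0, 0]
    - [0, 0, 0, 0, 0]
    - [0, 0, 0, 0, 0]

```text
t: 14.8
eef_pos: [562.4, 158.9, 299.2]
ee_rot: [0.575, 0.413, 0.567, -0.42]
ft_force: [2.4, -14.6, 2.1]
finger_gap: 9.2
```

```bash
python3 s.py wrist15|head -1; python3 s.py wrist15b
```

```text
t -21.64599769181259 w 0.6892248976346309 z 299.2566938551831 F axial -14.340333481662128 lat 1.2283617287543926 z 2.220762553634618 T [-3.26882903 -0.54496024  0.00769966]
t -21.6965746288349 w 0.6967176199516416 z 299.25178152794575 F axial -14.235835319034004 lat 1.1969467035863426 z 2.551405338575122 T [-3.22139880e+00 -6.32570954e-01  2.58625565e-03]
roll [-13.  -12.5  44.4  45.2]
```

The force rise on the washer is about 3.9 N and the torque rise of 0.84 N·m agrees. I now unload the tool's own push (its lag is about 4.4 mm) without dragging the stop back.

>>> servo_tool:
  rows:
    - [0.0003, -0.00095, 0, 0, 0]
    - [0.0003, -0.00095, 0, 0, 0]
    - [0.0003, -0.00095, 0, 0, 0]
    - [0, 0, 0, 0, 0]
    - [0, 0, 0, 0, 0]

```text
t: 15.52
eef_pos: [562.7, 157.8, 299.2]
ee_rot: [0.574, 0.414, 0.569, -0.418]
ft_force: [1.1, -9.8, 1.4]
finger_gap: 8.9
```

```bash
python3 s.py wrist16
```

```text
t -22.82121286250823 w 0.7335753561080764 z 299.21483686630205 F axial -9.36883991882637 lat 1.7543514128324824 z 2.9759520645194173 T [-1.9984347  -0.29467151 -0.00921619]
roll [-13.3 -12.8  44.5  45.2]
```

>>> servo_tool:
  rows:
    - [0.0003, -0.00095, 0, 0, 0]
    - [0.0003, -0.00095, 0, 0, 0]
    - [0.0003, -0.00095, 0, 0, 0]
    - [0, 0, 0, 0, 0]
    - [0, 0, 0, 0, 0]

```text
t: 16.2
eef_pos: [563.0, 156.7, 299.2]
ee_rot: [0.573, 0.415, 0.571, -0.417]
ft_force: [0.1, -5.8, 2.8]
finger_gap: 9.2
```

```bash
python3 s.py wrist17
```

```text
t -23.96487342507031 w 0.781067136159777 z 299.1687934732844 F axial -5.9620357147372856 lat 1.4221357092206348 z 2.3479396617606145 T [-1.27699575  0.04984531 -0.0478698 ]
roll [-13.5 -13.   44.3  45. ]
```

>>> servo_tool:
  rows:
    - [0.0003, -0.00095, 0, 0, 0]
    - [0.0003, -0.00095, 0, 0, 0]
    - [0, 0, 0, 0, 0]
    - [0, 0, 0, 0, 0]

```text
t: 16.75
eef_pos: [563.2, 155.9, 299.2]
ee_rot: [0.572, 0.416, 0.572, -0.415]
ft_force: [-2.4, -1.4, 3.0]
finger_gap: 9.0
```

```bash
python3 s.py wrist18;python3 s.py wrist18b
```

```text
t -24.76556898563337 w 0.8144770128160417 z 299.1035170001836 F axial -0.6122277681352339 lat 2.4394932269884526 z 3.8372967745823052 T [-0.41142424  0.47994906 -0.07836033]
roll [-13.8 -13.4  44.1  44.8]
t -24.753525189540195 w 0.8137699242286089 z 299.1089897395284 F axial -0.9463633560750737 lat 2.925022044234454 z 3.3788995181418437 T [-0.36951387  0.40601664 -0.0586332 ]
roll [-13.8 -13.3  44.1  44.8]
```

Unloaded. The roll reading fell from 45.2 to 44.8, so I want to check the actual washer compression against fixed features before letting go.

```bash
cat > r.py <<'E'
from m import *
import sys
u=np.array([np.cos(np.radians(107.9)),np.sin(np.radians(107.9))]);n=np.array([-u[1],u[0]])
def row(f):
    z=load(f);p=z['p'].astype(float);g=p.mean(2)
    # project axis-parallel lines; sample brightness along t at z=150 (roll top) for offsets w, find edges subpixel
    def edge(zz,ws,t0,t1,sign,thr):
        out=[]
        ts=np.arange(t0,t1,.05)
        for w in ws:
            pts=np.c_[ts[:,None]*u+(w-584.7)*n,np.full(len(ts),zz+np.sqrt(max(0,48**2-w*w))-48 if zz>148 else zz)]
            q=proj(f,pts).astype(np.float32)
            v=cv2.remap(g.astype(np.float32),q[:,0].reshape(1,-1),q[:,1].reshape(1,-1),cv2.INTER_LINEAR).ravel()
            d=cv2.GaussianBlur(v.reshape(1,-1),(0,0),8).ravel()
            gr=np.gradient(d)*sign
            if q.min()<1: continue
            out.append(ts[np.argmax(gr)])
        return np.array(out)
    far=edge(152,np.arange(-16,17,2),30,55,-1,0)
    near=edge(152,np.arange(-30,31,4),-30,5,1,0)
    kn=edge(141,np.arange(-5,6,1),50,70,-1,0)
    up=edge(122,[-22,-20,-18,18,20,22],70,95,1,0)
    return [ (np.median(a).round(2),a.std().round(2)) if len(a) else None for a in(far,near,kn,up)]
for f in sys.argv[1:]: print(f,row(f))
E
python3 r.py wrist3 wrist6 wrist7 wrist8 wrist8b wrist9 wrist10 wrist11 wrist12 wrist13 wrist14 wrist15 wrist15b wrist16 wrist17 wrist18 wrist18b
```

```text
wrist3 [(np.float64(46.15), np.float64(2.61)), (np.float64(-22.02), np.float64(0.11)), None, None]
wrist6 [(np.float64(30.6), np.float64(9.25)), (np.float64(-17.57), np.float64(0.15)), None, None]
wrist7 [(np.float64(41.1), np.float64(0.02)), (np.float64(-6.9), np.float64(0.14)), (np.float64(54.8), np.float64(0.15)), None]
wrist8 [(np.float64(43.1), np.float64(0.03)), (np.float64(-4.9), np.float64(0.14)), (np.float64(55.2), np.float64(0.15)), None]
wrist8b [(np.float64(43.1), np.float64(0.02)), (np.float64(-4.9), np.float64(0.13)), (np.float64(55.2), np.float64(0.15)), None]
wrist9 [(np.float64(43.95), np.float64(0.03)), (np.float64(-4.05), np.float64(0.15)), (np.float64(55.35), np.float64(0.14)), None]
wrist10 [(np.float64(44.45), np.float64(0.04)), (np.float64(-3.5), np.float64(0.15)), (np.float64(55.45), np.float64(0.15)), None]
wrist11 [(np.float64(44.7), np.float64(0.06)), (np.float64(-3.25), np.float64(0.14)), (np.float64(55.45), np.float64(0.15)), None]
wrist12 [(np.float64(45.15), np.float64(0.07)), (np.float64(-2.87), np.float64(0.14)), (np.float64(55.5), np.float64(0.17)), 
[... 350 characters left out ...]
)), (np.float64(55.7), np.float64(0.14)), None]
wrist15b [(np.float64(45.45), np.float64(0.07)), (np.float64(-2.65), np.float64(0.13)), (np.float64(55.7), np.float64(0.14)), None]
wrist16 [(np.float64(45.3), np.float64(0.05)), (np.float64(-2.7), np.float64(0.14)), (np.float64(55.6), np.float64(0.15)), None]
wrist17 [(np.float64(45.15), np.float64(2.1)), (np.float64(-2.87), np.float64(0.11)), (np.float64(55.35), np.float64(0.14)), None]
wrist18 [(np.float64(45.05), np.float64(2.85)), (np.float64(-3.0), np.float64(0.14)), (np.float64(55.2), np.float64(0.16)), None]
wrist18b [(np.float64(45.05), np.float64(2.85)), (np.float64(-3.0), np.float64(0.15)), (np.float64(55.2), np.float64(0.15)), None]
```

Run:
```python
from h import *
ims=[]
for f in('wrist9','wrist12','wrist15b','wrist18b'):
    p=load(f)['p'][30:115,190:320]; ims.append(cv2.resize(p,(390,255),interpolation=cv2.INTER_CUBIC))
cv2.imwrite('pics/c7.png',np.vstack([np.hstack(ims[:2]),np.hstack(ims[2:])]))
```

```text
(no output)
```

View pics/c7.png

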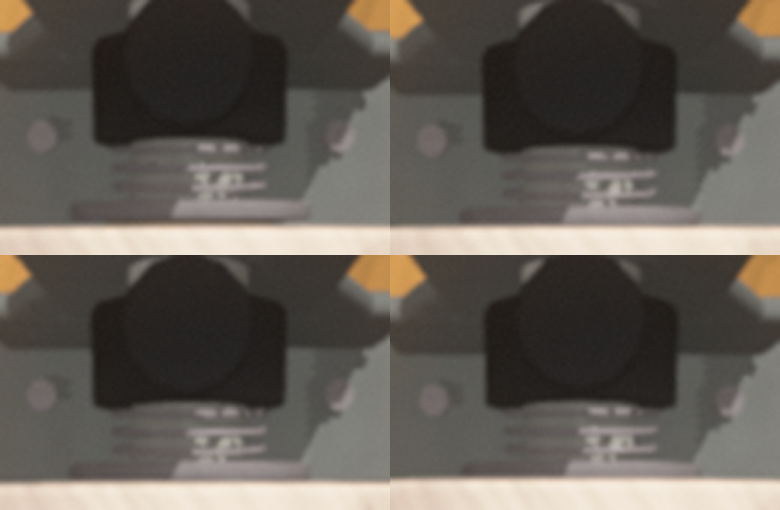

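```bash
cat > w.py <<'E'
from h import *
import sys
def step(v,r0,r1,sign):
    v=cv2.GaussianBlur(v.reshape(-1,1).astype(np.float32),(0,0),1.0).ravel()
    g=np.gradient(v)*sign; s=g[r0:r1]; i=int(np.argmax(s))+r0
    a,b,c=g[i-1],g[i],g[i+1]; return i+0.5*(a-c)/(a-2*b+c), round(float(b),1)
for f in sys.argv[1:]:
    p=load(f)['p'].astype(float).mean(2)
    body=step(p[:,226:232].mean(1),60,95,1)
    wl=p[:,217:226].mean(1); wr=p[:,281:290].mean(1)
    wf=step(wl,85,108,1)
    wr_=step(wr,85,108,1)
    roll=step(p[:,235:275].mean(1),95,115,1)
    print(f,'body',np.round(body,2),'washL',np.round(wf,2),'washR',np.round(wr_,2),'roll',np.round(roll,2),'roll-body',round(roll[0]-body[0],2))
    if f in('wrist9','wrist18b'):print(wl[80:112].round().astype(int),wr[80:112].round().astype(int))
E
python3 w.py wrist7 wrist8 wrist8b wrist9 wrist9b wrist10 wrist11 wrist12 wrist12b wrist13 wrist14 wrist15 wrist15b wrist16 wrist17 wrist18 wrist18b
```

```text
wrist7 body [72.04 15.3 ] washL [104.96  36.2 ] washR [104.9  27.8] roll [104.84  35.2 ] roll-body 32.8
wrist8 body [76.74 13.1 ] washL [104.9  36.5] washR [104.72  29.3 ] roll [104.8  35.3] roll-body 28.06
wrist8b body [76.75 13.2 ] washL [104.9  36.5] washR [104.72  29.3 ] roll [104.8  35.3] roll-body 28.05
wrist9 body [78.4 13.3] washL [104.87  38.  ] washR [104.88  31.9 ] roll [104.89  36.8 ] roll-body 26.49
[ 89  90  90  90  91  91  92  92  91  92  92  92  92  92  92  92  90  85
  83  84  84  83  81  85 111 163 210 227 228 225 224 223] [ 90  91  90  92  91  92  92  93  94  93  93  94  93  94  93  96 111 131
 139 137 132 125 111 107 133 176 214 229 230 229 228 228]
wrist9b body [78.42 13.2 ] washL [104.87  38.1 ] washR [104.87  31.9 ] roll [104.89  36.8 ] roll-body 26.46
wrist10 body [79.5 12.9] washL [104.91  39.  ] washR [105.06  31.8 ] roll [105.01  33.8 ] roll-body 25.51
wrist11 body [79.84 13.5 ] washL [104.95  38.8 ] washR [105.17  28.6 ] roll [105.12  31.3 ] roll-body 25.28
wrist12 body [80.75 13.7 ] washL [104.94  37.8 ] washR [105.26  28.9 ] roll [105.1  30.4] roll-body 
[... 532 characters left out ...]
body 24.1
wrist16 body [81.26 13.2 ] washL [104.79  37.  ] washR [105.   27.6] roll [104.85  28.7 ] roll-body 23.59
wrist17 body [81.21 13.4 ] washL [104.13  38.  ] washR [104.58  25.4 ] roll [104.26  28.2 ] roll-body 23.05
wrist18 body [80.88 13.7 ] washL [103.95  38.5 ] washR [104.27  26.4 ] roll [104.07  28.7 ] roll-body 23.19
wrist18b body [80.9 13.7] washL [103.95  38.6 ] washR [104.27  26.4 ] roll [104.08  28.8 ] roll-body 23.18
[ 75  85  90  92  92  92  92  92  93  93  93  93  94  94  94  94  95  94
  91  87  84  84  85 106 159 209 227 228 225 223 223 222] [ 74  84  91  92  92  92  93  94  94  94  95  95  95  96  95  95  95  97
 106 125 138 137 134 140 170 211 229 231 230 228 228 228]
```

```bash
cat > w2.py <<'E'
from h import *
from w import step
import sys
E
sed -i 's/^for f in sys.argv\[1:\]:/def main(f):/; $a if __name__=="__main__":\n    for f in sys.argv[1:]: main(f)' w.py
cat > w2.py <<'E'
from h import *
from w import step
import sys
z0=load('wrist9');u=np.array([np.cos(np.radians(107.9)),np.sin(np.radians(107.9))]);n=np.array([-u[1],u[0]])
def tofrow(f,col,r,zz):
    ts=np.linspace(-20,90,1101);ww={}
    z=load(f);best=None
    q=cv2.undistortPoints(np.array([[[col,r]]],float),K(z),z['k']).ravel()
    T=z['T'];R=T[:3,:3];c=-R.T@T[:3,3];d=R.T@np.array([q[0],q[1],1]);s=(zz-c[2])/d[2];P=c+s*d
    return P[:2]@u
for f in sys.argv[1:]:
    p=load(f)['p'].astype(float).mean(2)
    b=np.mean([step(p[:,c:c+6].mean(1),60,92,1)[0] for c in(226,)])
    b2=step(p[:,275:281].mean(1),60,92,1)[0]
    we=step(p[:,270:288].mean(1),b2.__int__()+12,int(b2)+24,1)
    print(f,'body',round(b,2),round(b2,2),'wash',np.round(we,2),'wash-body px',round(we[0]-b2,2),'t: washer far',round(tofrow(f,279,we[0],121),2),'body(z120)',round(tofrow(f,278,b2,120),2),'(z130)',round(tofrow(f,278,b2,130),2))
E
python3 w2.py wrist7 wrist8 wrist9 wrist10 wrist11 wrist12 wrist13 wrist14 wrist15 wrist16 wrist17 wrist18
```

```text
wrist7 body 72.04 89.82 wash [104.8  33.7] wash-body px 14.98 t: washer far 41.21 body(z120) 48.07 (z130) 47.57
wrist8 body 76.74 76.21 wash [94.19 14.7 ] wash-body px 17.98 t: washer far 48.05 body(z120) 56.19 (z130) 55.27
wrist9 body 78.4 78.07 wash [96.1 14.8] wash-body px 18.03 t: washer far 48.04 body(z120) 56.22 (z130) 55.36
wrist10 body 79.5 79.11 wash [97.15 14.5 ] wash-body px 18.04 t: washer far 48.08 body(z120) 56.27 (z130) 55.44
wrist11 body 79.84 79.65 wash [97.97 14.7 ] wash-body px 18.33 t: washer far 48.01 body(z120) 56.33 (z130) 55.53
wrist12 body 80.75 80.58 wash [98.25 13.8 ] wash-body px 17.67 t: washer far 48.28 body(z120) 56.31 (z130) 55.53
wrist13 body 80.88 80.68 wash [98.31 13.3 ] wash-body px 17.63 t: washer far 48.39 body(z120) 56.4 (z130) 55.63
wrist14 body 81.18 80.69 wash [98.34 13.  ] wash-body px 17.65 t: washer far 48.47 body(z120) 56.48 (z130) 55.73
wrist15 body 81.16 80.71 wash [98.35 12.9 ] wash-body px 17.64 t: washer far 48.49 body(z120) 56.49 (z130) 55.75
wrist16 body 81.26 80.9 wash [98.33 13.1 ] wash-body px 17.42 t: washer far 48.41 body(z120) 56.34 (z130) 55.55
wrist17 body 81.21 80.98 wash [114.63  14.8 ] wash-body px 33.64 t: washer far 40.79 body(z120) 56.23 (z130) 55.38
wrist18 body 80.88 80.83 wash [106.1  17.7] wash-body px 25.27 t: washer far 44.63 body(z120) 56.21 (z130) 55.32
```

```bash
sed -i 's/int(b2)+24,1)/int(b2)+21,1)/' w2.py; python3 w2.py wrist8 wrist8b wrist9 wrist9b wrist10 wrist10b wrist11b wrist12b wrist13b wrist14b wrist15b wrist16 wrist17 wrist18 wrist18b | awk '{print}'
python3 - <<'E'
from h import *
for f in('wrist9','wrist15','wrist18'):
    p=load(f)['p'].astype(float).mean(2); print(f,p[74:108,270:288].mean(1).round().astype(int), p[74:108,282:290].mean(1).round().astype(int))
E
```

```text
wrist8 body 76.74 76.21 wash [94.19 14.7 ] wash-body px 17.98 t: washer far 48.05 body(z120) 56.19 (z130) 55.27
wrist8b body 76.75 76.2 wash [94.19 14.6 ] wash-body px 17.99 t: washer far 48.05 body(z120) 56.2 (z130) 55.28
wrist9 body 78.4 78.07 wash [96.1 14.8] wash-body px 18.03 t: washer far 48.04 body(z120) 56.22 (z130) 55.36
wrist9b body 78.42 78.03 wash [96.09 14.9 ] wash-body px 18.06 t: washer far 48.05 body(z120) 56.24 (z130) 55.38
wrist10 body 79.5 79.11 wash [97.15 14.5 ] wash-body px 18.04 t: washer far 48.08 body(z120) 56.27 (z130) 55.44
wrist10b body 79.52 79.09 wash [97.14 14.5 ] wash-body px 18.05 t: washer far 48.08 body(z120) 56.28 (z130) 55.45
wrist11b body 79.83 79.63 wash [97.98 14.6 ] wash-body px 18.35 t: washer far 48.01 body(z120) 56.34 (z130) 55.53
wrist12b body 80.75 80.58 wash [98.26 13.7 ] wash-body px 17.68 t: washer far 48.28 body(z120) 56.31 (z130) 55.53
wrist13b body 80.85 80.65 wash [98.31 13.2 ] wash-body px 17.66 t: washer far 48.39 body(z120) 56.41 (z130) 55.64
wrist14b body 81.18 80.7 wash [98.34 13.  ] wash-body px 17.64 t: washer far 48.47 body
[... 745 characters left out ...]
70  76  84  89  90  90  90  92  91  92  93  93  94  93  93  94
  93  94  93  96 110 130 138 136 132 124 111 108 136 177 214 229]
wrist15 [ 43  44  45  45  44  47  59  77  88  89  89  90  92 102 112 107  96  94
  96 103 112 110 100  98 114 136 144 143 138 132 134 166 211 230] [ 68  69  70  71  71  74  81  88  91  92  92  92  93  93  93  93  94  95
  94  94  94  94  94  96 108 127 137 136 132 126 128 160 206 227]
wrist18 [ 44  44  44  44  44  47  60  77  87  88  89  91  95 106 112 105  98  96
  99 108 115 109  98  98 115 137 145 142 139 146 177 215 231 233] [ 67  67  68  67  68  71  78  86  91  92  92  92  92  93  94  94  95  95
  95  96  95  96  95  96 106 125 137 137 133 139 170 211 229 231]
```

Relative to the free washer (far edge at 48.05), the pictures now show only about 0.2 mm of compression after unloading, so 0.5-1 N. The stop relaxed back and the push force was partly binding. I press again, further.

>>> servo_tool:
  rows:
    - [-0.0006, 0.0019, 0, 0, 0]
    - [-0.0006, 0.0019, 0, 0, 0]
    - [-0.0006, 0.0019, 0, 0, 0]
    - [-0.0006, 0.0019, 0, 0, 0]
    - [-0.0003, 0.00095, 0, 0, 0]
    - [0, 0, 0, 0, 0]
    - [0, 0, 0, 0, 0]

```text
t: 17.73
eef_pos: [562.2, 159.6, 299.3]
ee_rot: [0.575, 0.413, 0.567, -0.42]
ft_force: [2.0, -17.3, 2.2]
finger_gap: 9.0
```

```bash
python3 s.py wrist19; python3 w2.py wrist19; python3 r.py wrist19
```

```text
t -20.94654339282652 w 0.6597592682041977 z 299.25415623974493 F axial -16.469507789899534 lat 2.9875189511471567 z 2.3494264231478463 T [-3.75830426 -0.5214761   0.06411258]
roll [-12.4 -11.9  45.   45.7]
wrist19 body 82.2 81.87 wash [98.72 11.1 ] wash-body px 16.85 t: washer far 48.87 body(z120) 56.51 (z130) 55.82
wrist19 [(np.float64(45.95), np.float64(0.05)), (np.float64(-2.12), np.float64(6.51)), (np.float64(55.8), np.float64(0.17)), None]
```

>>> servo_tool:
  rows:
    - [-0.0003, 0.00095, 0, 0, 0]
    - [0, 0, 0, 0, 0]
    - [0, 0, 0, 0, 0]

```text
t: 18.15
eef_pos: [562.1, 160.0, 299.3]
ee_rot: [0.576, 0.413, 0.566, -0.421]
ft_force: [1.9, -18.4, 2.2]
finger_gap: 9.2
```

```bash
python3 s.py wrist20; python3 w2.py wrist20; python3 r.py wrist20
```

```text
t -20.539522375274032 w 0.6245840276844774 z 299.30265603924295 F axial -18.05898709372135 lat 2.229340834884637 z 2.71545837340646 T [-4.09765933 -0.58513209  0.06898079]
roll [-12.2 -11.7  45.1  45.8]
wrist20 body 82.29 82.07 wash [98.74 11.  ] wash-body px 16.67 t: washer far 48.92 body(z120) 56.47 (z130) 55.81
wrist20 [(np.float64(46.05), np.float64(0.06)), (np.float64(-2.02), np.float64(6.52)), (np.float64(55.85), np.float64(0.18)), None]
```

>>> servo_tool:
  rows:
    - [-0.0003, 0.00095, 0, 0, 0]
    - [-0.0003, 0.00095, 0, 0, 0]
    - [0, 0, 0, 0, 0]
    - [0, 0, 0, 0, 0]

```text
t: 18.7
eef_pos: [561.5, 161.9, 299.3]
ee_rot: [0.576, 0.413, 0.566, -0.421]
ft_force: [3.3, -18.1, 2.8]
finger_gap: 9.5
```

```bash
python3 s.py wrist21; python3 w2.py wrist21; python3 r.py wrist21
```

```text
t -18.517577639486333 w 0.6105367517453715 z 299.34252654273695 F axial -18.69534029226596 lat 3.2633054490936746 z 3.2299833956508017 T [-4.08683068 -0.58879474  0.08653676]
roll [-10.3  -9.7  47.1  47.8]
wrist21 body 86.23 85.94 wash [106.27  22.3 ] wash-body px 20.33 t: washer far 47.49 body(z120) 56.75 (z130) 56.2
wrist21 [(np.float64(47.95), np.float64(0.06)), (np.float64(-0.1), np.float64(6.5)), (np.float64(56.25), np.float64(0.13)), None]
```

The stop slipped forward about 1.9 mm (stick-slip), so compression is now about 3 mm: too much. I unload and then draw it back gently.

>>> servo_tool:
  rows:
    - [0.0006, -0.0019, 0, 0, 0]
    - [0.0006, -0.0019, 0, 0, 0]
    - [0.0006, -0.0019, 0, 0, 0]
    - [0.0006, -0.0019, 0, 0, 0]
    - [0.0003, -0.00095, 0, 0, 0]
    - [0, 0, 0, 0, 0]
    - [0, 0, 0, 0, 0]

```text
t: 19.62
eef_pos: [562.6, 158.3, 299.2]
ee_rot: [0.572, 0.415, 0.572, -0.416]
ft_force: [-2.5, -4.4, 3.7]
finger_gap: 9.2
```

```bash
python3 s.py wrist22; python3 w2.py wrist22; python3 r.py wrist22
python3 - <<'E'
from h import *
ims=[]
for f in('wrist21','wrist22'):
    p=load(f)['p'][30:115,190:320]; ims.append(cv2.resize(p,(390,255),interpolation=cv2.INTER_CUBIC))
cv2.imwrite('pics/c8.png',np.hstack(ims))
E
```

```text
t -22.225818867490677 w 0.7206539963800651 z 299.1801661367741 F axial -4.640998684617464 lat 2.103592698083049 z 3.3581301305871363 T [-1.07048342  0.29577534 -0.01647796]
roll [-11.5 -11.   46.3  47. ]
wrist22 body 85.34 85.25 wash [104.37  25.1 ] wash-body px 19.12 t: washer far 47.64 body(z120) 56.42 (z130) 55.68
wrist22 [(np.float64(47.25), np.float64(0.05)), (np.float64(-0.87), np.float64(7.96)), (np.float64(55.7), np.float64(0.2)), None]
```

View pics/c8.png

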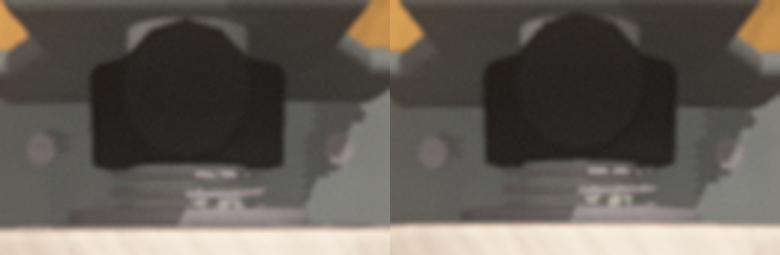

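>>> servo_tool:
  rows:
    - [0.0006, -0.0019, 0, 0, 0]
    - [0.0003, -0.00095, 0, 0, 0]
    - [0, 0, 0, 0, 0]
    - [0, 0, 0, 0, 0]

```text
t: 20.18
eef_pos: [562.9, 156.9, 299.1]
ee_rot: [0.571, 0.416, 0.573, -0.414]
ft_force: [-3.3, 3.7, 4.3]
finger_gap: 9.3
```

```bash
sed -i 's/__int__()+12/__int__()+10/; s/int(b2)+21/int(b2)+int(sys.argv[1])/; s/argv\[1:\]/argv[2:]/' w2.py; python3 s.py wrist23; python3 w2.py 18 wrist22 wrist23; python3 r.py wrist23
```

```text
t -23.699637838196494 w 0.7734050791399341 z 299.1254641100509 F axial 6.198239036256674 lat 2.756281379551584 z 4.4838406688681 T [ 0.65063006  0.88548414 -0.13959389]
roll [-12.3 -11.7  45.9  46.6]
wrist22 body 85.34 85.25 wash [98.14 12.6 ] wash-body px 12.89 t: washer far 50.5 body(z120) 56.42 (z130) 55.68
wrist23 body 84.35 84.46 wash [97.61 10.9 ] wash-body px 13.15 t: washer far 50.18 body(z120) 56.23 (z130) 55.41
wrist23 [(np.float64(46.75), np.float64(2.38)), (np.float64(-1.32), np.float64(8.03)), (np.float64(55.4), np.float64(0.17)), None]
```

>>> servo_tool:
  rows:
    - [0.00015, -0.00048, 0, 0, 0]
    - [0.00015, -0.00048, 0, 0, 0]
    - [0, 0, 0, 0, 0]

```text
t: 20.6
eef_pos: [563.1, 156.4, 299.1]
ee_rot: [0.571, 0.416, 0.574, -0.414]
ft_force: [-3.7, 5.1, 3.8]
finger_gap: 8.7
```

```bash
python3 s.py wrist24; python3 w2.py 18 wrist24; python3 r.py wrist24
```

```text
t -24.30072567147974 w 0.8015418825366396 z 299.13575146826116 F axial 5.961926105034733 lat 2.0423259305425168 z 4.379653060956254 T [ 0.99023286  0.96507468 -0.12598529]
roll [-12.6 -12.1  45.6  46.3]
wrist24 body 83.72 83.58 wash [97.67  9.5 ] wash-body px 14.09 t: washer far 49.82 body(z120) 56.3 (z130) 55.45
wrist24 [(np.float64(46.5), np.float64(2.44)), (np.float64(-1.65), np.float64(8.05)), (np.float64(55.35), np.float64(0.16)), None]
```

>>> servo_tool:
  rows:
    - [0.00015, -0.00048, 0, 0, 0]
    - [0.00015, -0.00048, 0, 0, 0]
    - [0, 0, 0, 0, 0]

```text
t: 21.02
eef_pos: [563.2, 155.8, 299.1]
ee_rot: [0.571, 0.417, 0.574, -0.414]
ft_force: [-5.5, 6.2, 4.4]
finger_gap: 9.0
```

```bash
python3 s.py wrist25; python3 w2.py 19 wrist25; python3 r.py wrist25
```

```text
t -24.830262776319465 w 0.8108788291702922 z 299.14750503393583 F axial 7.0371591548669885 lat 1.9399746415397954 z 4.8986362010583635 T [ 1.26394137  1.02001134 -0.14409233]
roll [-13.  -12.4  45.3  46. ]
wrist25 body 83.34 83.21 wash [98.09  9.1 ] wash-body px 14.88 t: washer far 49.37 body(z120) 56.22 (z130) 55.34
wrist25 [(np.float64(46.25), np.float64(1.84)), (np.float64(-1.82), np.float64(6.62)), (np.float64(55.25), np.float64(0.15)), None]
```

>>> servo_tool:
  rows:
    - [-0.0003, 0.00095, 0, 0, 0]
    - [-0.0002, 0.0006, 0, 0, 0]
    - [0, 0, 0, 0, 0]
    - [0, 0, 0, 0, 0]

```text
t: 21.58
eef_pos: [563.1, 156.4, 299.1]
ee_rot: [0.571, 0.416, 0.573, -0.414]
ft_force: [-4.1, 4.5, 4.0]
finger_gap: 9.3
```

```bash
python3 s.py wrist26; python3 w2.py 19 wrist26; python3 r.py wrist26
```

```text
t -24.192041502471607 w 0.8030584897140898 z 299.12763272873997 F axial 5.387156576734179 lat 2.3929139805075237 z 4.492043299798942 T [ 0.87064733  0.85935333 -0.06014994]
roll [-12.8 -12.3  45.4  46.1]
wrist26 body 83.34 83.19 wash [98.16  9.1 ] wash-body px 14.97 t: washer far 49.37 body(z120) 56.25 (z130) 55.41
wrist26 [(np.float64(46.2), np.float64(0.04)), (np.float64(-1.87), np.float64(8.03)), (np.float64(55.35), np.float64(0.17)), None]
```

>>> servo_tool:
  rows:
    - [-0.0003, 0.00095, 0, 0, 0]
    - [-0.0003, 0.00095, 0, 0, 0]
    - [-0.00015, 0.0005, 0, 0, 0]
    - [0, 0, 0, 0, 0]
    - [0, 0, 0, 0, 0]

```text
t: 22.25
eef_pos: [562.9, 157.3, 299.1]
ee_rot: [0.572, 0.416, 0.572, -0.416]
ft_force: [-2.1, -0.5, 4.0]
finger_gap: 9.3
```

```bash
python3 s.py wrist27; python3 w2.py 19 wrist27; python3 r.py wrist27
```

```text
t -23.31729137851977 w 0.7589470836940109 z 299.1264018241424 F axial -0.08044909750262125 lat 2.0088543212223775 z 3.9060613830256017 T [-0.11012885  0.78304409 -0.03973621]
roll [-12.6 -12.1  45.3  46. ]
wrist27 body 83.39 83.11 wash [98.21  9.2 ] wash-body px 15.1 t: washer far 49.39 body(z120) 56.31 (z130) 55.51
wrist27 [(np.float64(46.25), np.float64(0.05)), (np.float64(-1.82), np.float64(6.57)), (np.float64(55.5), np.float64(0.17)), None]
```

Compression is now 1.3 mm (about 4 N) by both washer and roll, with zero axial tool force. Letting go.

>>> servo_tool:
  rows:
    - [0, 0, 0, 0, 0.02]
    - [0, 0, 0, 0, 0.04]
    - [0, 0, 0, 0, 0.05]
    - [0, 0, 0, 0, 0.05]
    - [0, 0, 0.015, 0, 0.05]
    - [0, 0, 0.03, 0, 0.05]
    - [0, 0, 0.03, 0, 0.05]
    - [0, 0, 0, 0, 0.05]
    - [0, 0, 0, 0, 0.05]

```text
t: 23.42
eef_pos: [562.8, 157.6, 374.3]
ee_rot: [0.572, 0.416, 0.572, -0.416]
ft_force: [0.4, -0.6, -0.5]
finger_gap: 50.0
```

```bash
python3 s.py wrist28; python3 r.py wrist28; python3 w2.py 14 wrist28;snap=1
python3 - <<'E'
from h import *
snap('side','side28');crop('side28',150,60,300,220,4,'c9')
E
```

```text
t -22.958155596200626 w 0.8908416111206634 z 373.3025422515152 F axial -0.7420424496908482 lat 0.9385071017876105 z -1.4084855656408422 T [-0.02700376  0.01176138  0.03849518]
roll [-3.  -1.9 45.5 46.1]
wrist28 [(np.float64(46.45), np.float64(0.06)), (np.float64(-2.35), np.float64(0.12)), (np.float64(56.35), np.float64(0.17)), (np.float64(80.92), np.float64(0.21))]
wrist28 body 74.78 74.64 wash [83.46  0.3 ] wash-body px 8.82 t: washer far 62.55 body(z120) 68.62 (z130) 67.55
```

View pics/wrist28.png

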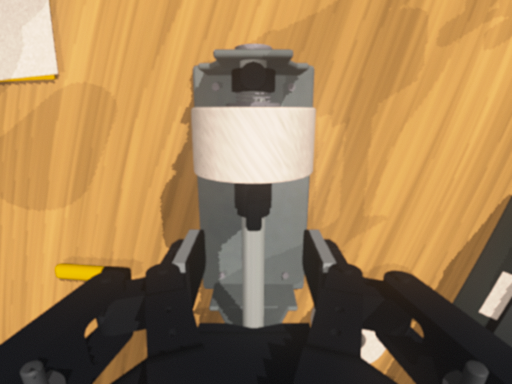

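View pics/c9.png

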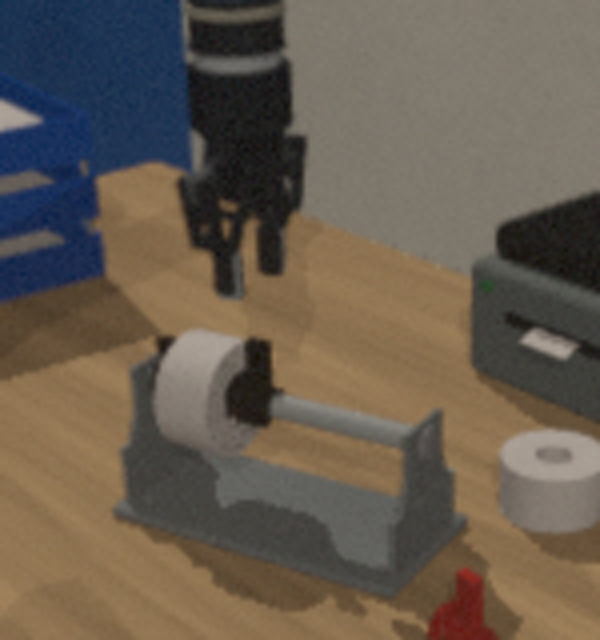

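The stop sits seated, flange on the roll. To confirm that the compression survived the release, I look again from the former camera height, fingers open astride without touching.

>>> servo_tool:
  rows:
    - [0, 0, -0.03, 0, 0.05]
    - [0, 0, -0.03, 0, 0.05]
    - [0, 0, -0.012, 0, 0.05]
    - [0, 0, 0, 0, 0.05]
    - [0, 0, 0, 0, 0.05]

```text
t: 24.15
eef_pos: [563.2, 157.7, 303.3]
ee_rot: [0.573, 0.416, 0.572, -0.415]
ft_force: [-0.0, -0.2, 1.5]
finger_gap: 50.1
```

```bash
python3 s.py wrist29; python3 r.py wrist29; python3 w2.py 19 wrist27 wrist29
```

```text
t -23.080889792163216 w 0.18880051425242073 z 303.71690399707865 F axial 0.34921853310974915 lat -0.4326292980559962 z 0.6598516644376995 T [ 0.02780251  0.02494118 -0.05417922]
roll [-12.3 -11.8  45.3  46. ]
wrist29 [(np.float64(46.3), np.float64(0.05)), (np.float64(-1.82), np.float64(1.65)), (np.float64(55.6), np.float64(0.15)), None]
wrist27 body 83.39 83.11 wash [98.21  9.2 ] wash-body px 15.1 t: washer far 49.39 body(z120) 56.31 (z130) 55.51
wrist29 body 84.57 84.38 wash [99.4  9.6] wash-body px 15.02 t: washer far 49.33 body(z120) 56.42 (z130) 55.65
```

The compression held: washer +1.3 mm, roll at 46.3. I withdraw, take a last overview and hand in.

>>> servo_tool:
  rows:
    - [0, 0, 0.02, 0, 0.05]
    - [0, 0, 0.04, 0, 0.05]
    - [0, 0, 0.05, 0, 0.05]
    - [0, 0, 0.03, 0, 0.05]
    - [0, 0, 0, 0, 0.05]
    - [0, 0, 0, 0, 0.05]

```text
t: 24.95
eef_pos: [562.8, 157.6, 442.1]
ee_rot: [0.572, 0.416, 0.572, -0.416]
ft_force: [0.5, 0.0, -0.8]
finger_gap: 49.7
```

Run:
```python
from h import *
snap('side','side30');o=ctrl.get_obs();print(o['t'],o['eef_pos'],o['ft_force'])
```

```text
25.0 [562.73018839 157.5713067  440.98969196] [-0.26210437 -0.39018668 -0.13440778]
```

View pics/side30.png

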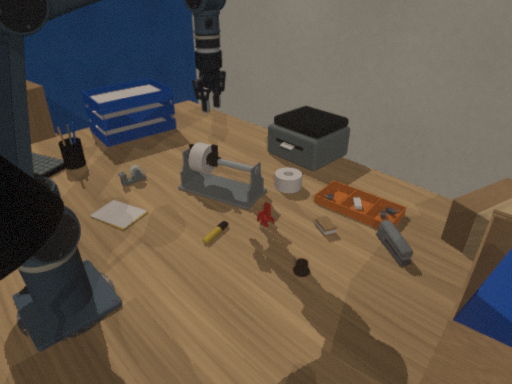

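The stop is on the rod at (212,155) against the roll. The red look-alike (265,213), the plug (302,267) and the other things are where they were.

```bash
python3 -c "
from cell import ctrl
print(ctrl.sign_off())"
```

```text
the job is handed in; nothing more can be done
None
```

The core stop is snapped on the rod with its flange against the roll. The roll is gripped against the brake washer at about 4 N, and the job was handed in at about 25 s.

- **Fitting:** I gripped the black C-stop by its tab and pushed it down over the bare stretch. The jaws snapped on at a few newtons. I confirmed the seat with a 10 N press against a firm stop.
- **Sliding and setting:** The first push reached a 4 N force rise but relaxed to only about 0.2 mm of washer compression when unloaded. The second push stuck and then slipped about 1.9 mm, with a peak force of about 19 N and up to about 3 mm of compression. I drew the stop back until the compression was right with no axial tool force, then let go.
- **Last checks:** After release the washer was compressed about 1.3 mm by the pictures and the roll had not moved back. The tool was clear and the other things looked undisturbed in the final picture.
- **Uncertainty:** The 4 N comes from picture-measured compression times the nominal 3 N/mm. The push forces disagreed with this while the stop was sticking on the rod, so take it as roughly ±1 N.

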